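# Lay the mounted-seed plate under the ring lamp

### The arm

A 7-joint arm with a two-finger parallel gripper is mounted at the origin on the work surface. World frame = base frame: x ahead of the robot, y to its left, z up, the work surface at z = 0. Lengths are in m, angles in rad, forces in N, time in s.
With the tool pointing down it reaches from about 0.375 to 0.925 m from the base axis. Payload 3.1 kg.
Tool frame: the origin (TCP) lies at the very end of the fingers, on their centre line; the grasp point (between the pads) lies 19 mm behind it (bot.grip_point_offset is the distance from the TCP to the grasp point, in m); z points along the fingers, y is the line along which they close (so a half turn about z gives the same grasp; the last joint's range is limited). The gripper opens to 85 mm and grips with 20 to 120 N. Pads are 22 mm wide; open, the fingers measure 114 mm over their backs; the gripper's body (76 mm by 85 mm) begins 54 mm behind the grasp point. The pads swing forward as they close: fully open they stand 13 mm farther back than shut.
Start: joints at [-1.406, 0.383, 0.044, 1.598, -0.018, 1.161, -0.05], TCP at [0.169, 0.628, 0.192] pointing down, gripper open.
Joint ranges: [-2.61, 2.61], [-0.41, 2.15], [-1.48, 1.57], [0, 2.5], [-1.57, 4.71], [0.05, 1.97], [-2.85, 2.85]. Speed limits (rad/s): [2.79, 2.79, 3.14, 3.14, 3.14, 3.14, 3.14].

### API

Orientations are given as a unit quaternion [x, y, z, w].
In Python, from bench import bot, get_image gives the robot as it stands.
- The arm moves only by the tool apply_moves, never from a script. Its argument "series" is a list of rows, each an object of numbers: "gripper": the opening in per cent of the stroke, from 0 (shut) to 100 (fully open); "x", "y", "z": the shift along the tool's x, y, z in cm; "roll": the turn about the tool's z in degrees. A call has 1 to 10 rows; each row is the pose to reach, as a shift and turn from the pose commanded when the call began, along the tool's axes at that moment; what a row does not reach only later rows make up. A row lasts 1/10 s, in which the tool goes at most 50 mm and 8.59 degrees, less where a joint would pass 70% of its speed; a pose out of reach is approached as far as the arm can. A call with a gripper value outside its range is refused whole. The fingers move at their own pace and stop on an object; the grip force is fixed at half the most. Time passes only in rows, so rows that repeat a pose let the fingers close. It gives the time, the measured TCP pose, the force, the opening and the grip force at its end, in the units of the state.
- bot.get_obs(): the state, without advancing time (a new reading comes with each control period).
- get_image(name): name is "scene" or "top" or "wrist"; returns a dict with "img" (400x640x3 uint8, red, green, blue), "range_z" (400x640 float32, m along the optical axis (not along the pixel's ray), 0 where there is no reading), "vertical_fov" (degrees; the focal length in pixels is half the picture's height over the tangent of half this angle, whatever the lens; pixels are square), "cx", "cy" (the principal point, pixels), "R" (3x3) and "t" (3): a world point X has camera coordinates R X + t. Camera axes: x right, y down, z forward; pixel columns grow to the right and rows downward; lengths in m; the calibration is good to about 2 mm. A picture is of the moment at which its call begins.
- bot.job_done(): hands the job in; it is judged then, once.
The state is a dict: "time": time; "joint_pos": joint angles; "joint_vel": joint speeds; "joint_efforts": joint torques, N m; "tool_pos": TCP position; "ee_rot": TCP orientation; "contact_force": force on the tool from outside, world axes, zero at the start; "ft_torque": the same for the moment, N m; "opening": finger opening in m; "grip_force": force on a finger pad.
Only numpy, scipy, OpenCV 4.12 (cv2) and the standard library are available. Lean on these libraries where they do the work, as an engineer would, in place of code of your own. Each camera call takes 0.05 s, during which the arm holds its last target. There are 200 camera calls.

### The job

Pick up the glass seed plate from its rest by the edges only - never touch the glass faces - and lay it gently, without dropping it, flat, centred and square between the two end stops of the viewing stage under the ring lamp, without bumping the lamp, and let go. Then press the green lamp switch fully down and let it come up again, leaving the plate lying on the stage. Leave the seed pan, jar and dish of grain where they are.

Things in the scene. Friction and masses are not known exactly. Their poses are not given: they have to be found in the camera images.
- plate: Wheat grains mounted in a glass pane with a thin dark blue frame: 84 (its x) x 54 (its y) x 6 mm, 65 to 115 g, same either way round. Origin: centre of the underside; z up out of the face. Starts lying level and loose on the rest. Grip it across the 54 mm width, on the outer sides of its long edges, midway along.
- plate_glass: The glass pane of the plate, 72 x 48 x 6 mm, flush with the frame (which is 3 mm wide on the long sides, 6 mm at the ends); moves with the plate, same origin and axes. Must not be touched by fingers or arm.
- rest: Aluminium rest, fixed: base 100 (x) x 80 (y) x 10 mm, two cross rails 40 mm wide (y), 10 mm thick, at x = +-33 mm, tops 50 mm above the bench. The plate lies on them within 4 mm and 0.08 rad of centred, length along x, overhanging 7 mm on each long side; 40 mm free below it. Origin: centre of the underside.
- stand: White viewing stand, fixed: base 110 mm wide (y), 12 mm thick, from x = -140 to +220 mm. Origin: on the bench under the stage centre. Its -x end, with the switch, points roughly to world +y (the robot's left); at x = +190 mm the lamp's gooseneck rises (215 mm high) and bends over to the lamp head. A light panel, 46 mm wide, top 22 mm above the bench, lies under the stage.
- stage (a point): Where the plate's underside centre belongs: stage centre, level with its ledge tops, 50 mm above the bench; axes as the stand's, plate length along x. Grey ledges 44 mm wide (y), at x = +-34 to +-46 mm, carry the plate's ends; blue stops beyond, 5 mm higher, 92 mm apart, leave 4 mm at each end. Plate sides overhang 5 mm; 28 mm free below.
- lamp_head: White level ring of 18 mm tube, outer 128, inner 92 mm. Origin: its centre, 205 mm above the bench, 45 mm past the stage centre in the stand's +x; underside 140 mm over the laid plate. No room for an upright gripper over the stage: come in leaning about 40 degrees, wrist back towards the stand's -x, having gripped the plate at that same lean.
- switch (a joint): Green push switch on the stand: 0 when up, 0.006 m when fully down; springs back; takes about 5 N to push fully down.
- switch_top (a point): Centre of the top of the green switch cap (28 mm diameter), on the stand 110 mm in front (-x) of the stage centre; pressed straight down.
- pan: Bystander: round aluminium seed pan, 150 mm diameter, 45 mm high, loose. Origin: centre of the underside.
- jar: Bystander: amber sample jar, 60 mm diameter, 95 mm high, loose. Origin: centre of the underside.
- dish: Bystander: shallow closed dish of grain, 78 mm diameter, 18 mm high, loose. Origin: centre of the underside.
Things that resemble listed ones, but are neither listed nor needed, are in the scene too. What is meant by the plate is not orange, pink or turquoise, and is the smaller of those in its own colour.

How it is judged:
On the way, in this order (a step that is already met when the one before it is completed fails the run):
1. the plate is lifted clear of the rest in the fingers, by its edges (z of plate in the frame of rest above 0.07 m and contact force between the fingers and plate above 1 N), for 0.2 s.
2. the plate lies flat, centred and square on the stage, let go (x of plate in the frame of stage between -0.006 and 0.006 m and y of plate in the frame of stage between -0.006 and 0.006 m and z of plate in the frame of stage between -0.0025 and 0.0025 m and angle between the x axis of plate and the x axis of stage, either way round below 0.1 rad and angle between plate's own z axis and vertical below 0.03 rad and linear speed of plate below 0.02 m/s and contact force between the fingers and plate below 0.1 N), for 0.3 s.
3. the green switch is pressed fully down (value of joint switch above 0.0045 m), for 0.05 s.
At the end, for the whole second after the job is handed in: The released plate rests on the ledges: centre within 6 mm of the stage centre along and across, underside within 2.5 mm of the ledge tops, level within 0.03 rad, square within 0.10 rad; after that the switch was pressed (over 4.5 mm) and is up again (under 1.5 mm) (all of step 2 and value of joint switch below 0.0015 m); the robot touches nothing.
It fails at once if the robot touches the glass pane of the plate (contact force between any of the fingers, the arm and plate_glass above 0.5 N).
It fails at once if the plate is let fall (free of the fingers and faster than 0.5 m/s, about 13 mm of fall) (linear speed of plate above 0.5 m/s and contact force between the fingers and plate below 0.1 N).
It fails at once if the ring lamp head is bumped (over 2 N) (contact force between lamp_head and anything else above 2 N).
It fails at once if the seed pan, jar or dish of grain is shifted more than 25 mm or tipped (distance of any of pan, jar, dish from where it was at the start of the episode above 0.025 m or angle between any of pan, jar, dish's own z axis and vertical above 0.3 rad).
It also fails if it takes over 45 s, if anything falls off the work surface, if the arm or the gripper's body presses on something with over 40 N, if the wrist force passes 120 N, or if a joint passes its speed limit or range.

## Working session

There is one attempt and no reset: what is moved stays moved. The work goes in short steps, Python scripts to look and compute and a tool call to move; the robot and the scene stay as the last step left them, time stands still between calls to the robot, and variables do not carry over. Pictures are saved under pics/ and viewed, at most 10 in all, crops included, and the job is handed in when it is done.

Besides the shell and the picture viewer there is one more tool, called after "Emit:" as name(argument=value, ...), one argument or row to a line, values as JSON. apply_moves: Moves the arm, as the interface text tells. Its arguments: {"type":"object","properties":{"series":{"type":"array","items":{"type":"object","properties":{"gripper":{"type":"number"},"x":{"type":"number"},"y":{"type":"number"},"z":{"type":"number"},"roll":{"type":"number"}}}}},"required":["series"]}

```bash
mkdir -p pics; ls; cat > h.py <<'E'
import numpy as np,cv2
from bench import bot,get_image
def pts(d):
    h,w=d['range_z'].shape;f=h/2/np.tan(np.radians(d['vertical_fov'])/2)
    u,v=np.meshgrid(np.arange(w),np.arange(h));z=d['range_z']
    c=np.stack([(u-d['cx'])/f*z,(v-d['cy'])/f*z,z],-1)
    return (c-np.array(d['t']))@np.array(d['R'])
def save(d,n): cv2.imwrite('pics/'+n,d['img'][...,::-1])
E
python3 - <<'E'
from h import *
import pickle
o=bot.get_obs();print(o)
D={n:get_image(n) for n in('top','scene')}
pickle.dump(D,open('d.pkl','wb'))
for n in D: save(D[n],n+'.png');print(n,D[n]['R'],D[n]['t'],D[n]['vertical_fov'])
E
```

```text
pics
{'time': 0.0, 'joint_pos': array([-1.40578371,  0.38385707,  0.0438552 ,  1.59960303, -0.01790071,
        1.16119468, -0.04989001]), 'joint_vel': array([ 3.60808726e-04,  1.25726784e-03, -1.30965345e-03, -2.85955324e-04,
       -7.27245250e-05,  6.36195435e-04, -1.66740786e-04]), 'joint_efforts': array([ 2.16943204e-05, -4.33474267e+01,  1.02454975e+00, -2.49511993e+01,
        1.06754137e-02,  1.15092113e-02, -1.66634642e-06]), 'tool_pos': array([0.16861802, 0.62665014, 0.19085992]), 'ee_rot': array([ 1.30993996e-01,  9.91382263e-01, -1.33095045e-03, -9.94091675e-05]), 'contact_force': array([-0.06536498, -0.56762221, -1.04089845]), 'ft_torque': array([-0.00609708, -0.00105029, -0.03273635]), 'grip_force': 0.0, 'opening': 0.08510510274992787}
top [[ 0.02331693 -0.99964547  0.01285501]
 [-0.99105124 -0.0248031  -0.13115732]
 [ 0.13142967 -0.00968179 -0.99127822]] [0.09445113 0.55972764 1.0560117 ] 47.13917882066744
scene [[-0.73839509  0.67435532  0.00419406]
 [ 0.47244527  0.52172869 -0.71034825]
 [-0.48121529 -0.5225362  -0.70383788]] [ 0.31153272 -0.2042434   1.45574053] 43.68126421017509
```

View pics/top.png

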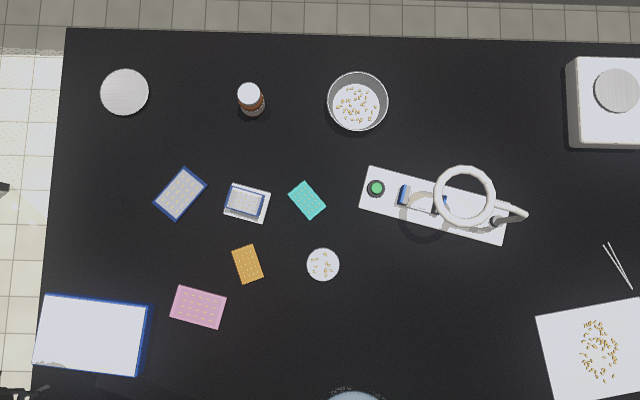

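View pics/scene.png

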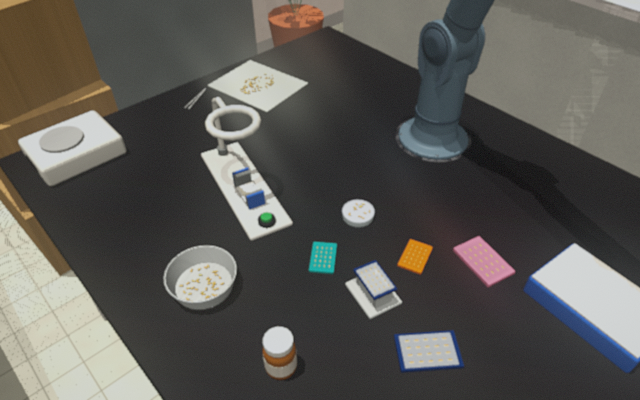

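The top view shows the plate on its rest at about (244,202). The larger blue plate at (180,193) is a look-alike. The stand has its switch at (376,187), stage at (422,200) and lamp ring at (464,196). The pan is at (357,102), the jar at (250,98) and the dish at (322,264). The scene view agrees: plate (375,282), stage (248,188), switch (266,218).

```bash
python3 - <<'E'
from h import *
import pickle
D=pickle.load(open('d.pkl','rb'))
def rect(P):
    (c,s,a)=cv2.minAreaRect((P[:,:2]*1000).astype(np.float32));return np.round(c,1),np.round(s,1),round(a,1)
for n in D:
    d=D[n];P=pts(d);print(n,'bench z',np.median(P[...,2][(abs(P[...,2])<.03)]))
    hsv=cv2.cvtColor(d['img'],cv2.COLOR_RGB2HSV)
    if n=='top': rx=(215,280,175,230);sx=(355,530,150,250)
    else: rx=(345,405,255,320);sx=(195,300,95,240)
    def m(b): 
        k=np.zeros(P.shape[:2],bool);k[b[2]:b[3],b[0]:b[1]]=1;return k
    R=m(rx);Z=P[...,2]
    q=P[R&(Z>.046)&(Z<.066)];print('plate',rect(q),np.median(q[:,2]),q.mean(0),len(q))
    q=P[R&(Z>.005)&(Z<.018)];print('rest base',rect(q))
    S=m(sx)
    q=P[S&(Z>.006)&(Z<.018)];print('stand base',rect(q),np.median(q[:,2]))
    q=P[S&(Z>.18)&(Z<.225)];print('lamp',rect(q),np.median(q[:,2]))
    H,Sa,V=hsv[...,0],hsv[...,1],hsv[...,2]
    g=S&(H>45)&(H<80)&(Sa>120)&(V>60);q=P[g];print('switch',q.mean(0),np.percentile(q[:,2],[5,50,95]),rect(q))
    b=S&(H>100)&(H<130)&(Sa>110)&(Z>.03)&(Z<.062);q=P[b]
    print('stops',len(q))
    k,l=cv2.connectedComponents(b.astype(np.uint8))
    for i in range(1,k):
        t=P[l==i]
        if len(t)>8: print(len(t),t.mean(0),rect(t), rect(t[t[:,2]>.052]) if (t[:,2]>.052).sum()>3 else '')
    q=P[S&(Z>.045)&(Z<.052)];print('ledge',q.mean(0),rect(q),len(q))
d=D['top']
print(rect(pts(d)[240:290,300:345][(pts(d)[240:290,300:345,2]>.012)]),'dish')
E
```

```text
top bench z 0.0008255382583418258
plate (array([530.9, 264.6]), array([84.5, 54.1]), 75.0) 0.05664297016410483 [0.53053346 0.26440255 0.05665805] 842
rest base (array([535.3, 265.6]), array([130.1, 153.9]), 1.4)
stand base (array([ 556.3, -218.3]), array([239.8, 428.3]), 2.2) 0.012287365957882601
lamp (array([ 514.7, -222.4]), array([191.8, 126.2]), 51.2) 0.2126988665290478
switch [ 0.56855349 -0.03898106  0.0334847 ] [0.03092939 0.0338323  0.03511399] (array([566.6, -39.9]), array([22. ,  4.8]), 39.9)
stops 93
75 [ 0.55708574 -0.10489531  0.04955995] (array([ 557.6, -106. ]), array([ 5.9, 42.8]), 76.4) (array([ 557.9, -105.7]), array([ 5.8, 41.8]), 77.9)
18 [ 0.54576124 -0.20341222  0.05590218] (array([ 545.4, -203.4]), array([ 4.4, 16.8]), 80.5) (array([ 545.4, -203.4]), array([ 4.4, 16.8]), 80.5)
ledge [ 0.54862477 -0.1447557   0.04923505] (array([ 530.4, -221.7]), array([243.7,  44.5]), 76.4) 114
scene bench z -0.0011996003975574565
plate (array([529.7, 267.9]), array([87.1, 56.1]), 74.2) 0.054608100479888955 [0.53123617 0.26955984 0.05452595] 939
rest base (array([492.1, 275.9]), array([101.2, 159.8]), 77.5)
stand base (array([ 505.2, -316.8]), array([631.8, 110.2]), 76.2) 0.010108313639385066
lamp (array([ 517.3, -216.1]), array([188. , 123.9]), 52.0) 0.2091875421317592
switch [ 0.57490718 -0.0406113   0.03061118] [0.02530245 0.03121634 0.03384968] (array([574.2, -41.9]), array([24.5, 25.4]), 72.9)
stops 164
30 [ 0.53391681 -0.19691283  0.05167961] (array([ 534.7, -197.1]), array([ 6.7, 40.4]), 82.5) (array([ 539.5, -196.7]), array([ 4.9, 29.1]), 83.4)
133 [ 0.55964269 -0.10226085  0.04384596] (array([ 559.4, -101.8]), array([11.9, 40.1]), 70.8) (array([ 559.5, -103. ]), array([ 8. , 39.6]), 76.0)
ledge [ 0.54218345 -0.16466043  0.04856943] (array([ 529.8, -217.1]), array([244.9,  44.3]), 76.4) 192
(array([388.8,  76.9]), array([76.1, 76.6]), 7.0) dish
```

Emit:
apply_moves(
  series=[
    {"z": -3,"roll": 8.5},
    {"z": -6,"roll": 17},
    {"z": -9,"roll": 25.5},
    {"z": -12,"roll": 34},
    {"z": -12,"roll": 42.5},
    {"z": -12,"roll": 51},
    {"z": -12,"roll": 59.5},
    {"z": -12,"roll": 68},
    {"z": -12,"roll": 76.5},
    {"z": -12,"roll": 85},
  ],
)

```text
validation failed for argument at $.se...
```

Emit:
apply_moves(
  series=[
    {"x": 0.0,"y": 0.0,"z": -3.0,"roll": 8.5,"gripper": 100.0},
  ],
)

```text
time: 0.2
tool_pos: [0.1677, 0.6231, 0.2161]
ee_rot: [0.206, 0.979, -0.006, -0.0]
contact_force: [-0.2, -0.4, -0.6]
opening: 0.0856
grip_force: 0.0
```

Emit:
apply_moves(
  series=[
    {"x": 0,"y": 0,"z": -3,"roll": 8.5,"gripper": 100},
    {"x": 0,"y": 0,"z": -6,"roll": 17,"gripper": 100},
    {"x": 0,"y": 0,"z": -8,"roll": 25.5,"gripper": 100},
    {"x": 0,"y": 0,"z": -8,"roll": 34,"gripper": 100},
    {"x": 0,"y": 0,"z": -8,"roll": 42.5,"gripper": 100},
    {"x": 0,"y": 0,"z": -8,"roll": 51,"gripper": 100},
    {"x": 0,"y": 0,"z": -8,"roll": 59.5,"gripper": 100},
    {"x": 0,"y": 0,"z": -8,"roll": 68,"gripper": 100},
    {"x": 0,"y": 0,"z": -8,"roll": 76.5,"gripper": 100},
    {"x": 0,"y": 0,"z": -8,"roll": 82.5,"gripper": 100},
  ],
)

```text
time: 1.2
tool_pos: [0.1687, 0.6272, 0.3014]
ee_rot: [0.8, 0.599, -0.001, 0.001]
contact_force: [-0.5, 0.5, -0.7]
opening: 0.0854
grip_force: 0.0
```

```bash
cat >> h.py <<'E'
from scipy.spatial.transform import Rotation as Ro
def st():
    o=bot.get_obs();M=Ro.from_quat(o['ee_rot']).as_matrix()
    print('t',round(o['time'],2),'q',np.round(o['joint_pos'],3),'p',np.round(o['tool_pos'],4));print('axes x,y,z:',np.round(M.T,3).tolist());return o,M
E
python3 -c "from h import *;st()"
```

```text
t 1.2 q [-1.59   0.32   0.282  1.472 -0.089  1.364 -1.588] p [0.1687 0.6272 0.3014]
axes x,y,z: [[0.281, 0.96, -0.002], [0.96, -0.281, 0.0], [-0.0, -0.002, -1.0]]
```

Emit:
apply_moves(
  series=[
    {"x": -5,"y": 0,"z": 0,"roll": 0,"gripper": 100},
    {"x": -10,"y": 0,"z": 0,"roll": 0,"gripper": 100},
    {"x": -15,"y": 0,"z": 0,"roll": 0,"gripper": 100},
    {"x": -20,"y": 0,"z": 0,"roll": 0,"gripper": 100},
    {"x": -24,"y": 0,"z": 0,"roll": 0,"gripper": 100},
    {"x": -28,"y": 0,"z": 0,"roll": 0,"gripper": 100},
    {"x": -32,"y": 0,"z": 0,"roll": 0,"gripper": 100},
    {"x": -36,"y": 0,"z": 0,"roll": 0,"gripper": 100},
    {"x": -36,"y": 0,"z": 0,"roll": 0,"gripper": 100},
  ],
)

```text
time: 2.1
tool_pos: [0.0708, 0.2925, 0.3019]
ee_rot: [0.797, 0.604, -0.002, 0.001]
contact_force: [1.2, -0.7, 2.0]
opening: 0.085
grip_force: 0.0
```

```bash
python3 -c "from h import *;st()"
```

```text
t 2.1 q [-1.274 -0.411 -0.139  2.152 -0.058  1.401 -1.665] p [0.0708 0.2925 0.3019]
axes x,y,z: [[0.271, 0.963, -0.004], [0.963, -0.271, -0.001], [-0.002, -0.003, -1.0]]
```

Emit:
apply_moves(
  series=[
    {"x": -3,"y": 0,"z": 0,"roll": 0,"gripper": 100},
    {"x": -6,"y": 0,"z": 0,"roll": 0,"gripper": 100},
    {"x": -8,"y": 0,"z": 0,"roll": 0,"gripper": 100},
    {"x": -8,"y": 0,"z": 0,"roll": 0,"gripper": 100},
  ],
)

```text
time: 2.5
tool_pos: [0.04, 0.2092, 0.2349]
ee_rot: [0.799, 0.589, -0.008, 0.123]
contact_force: [-1.5, -0.2, -0.4]
opening: 0.0855
grip_force: 0.0
```

```bash
python3 -c "from h import *;st()"
```

```text
t 2.5 q [-1.310e+00 -4.110e-01 -3.270e-01  2.301e+00 -1.000e-03  1.445e+00
 -1.897e+00] p [0.04   0.2092 0.2349]
axes x,y,z: [[0.306, 0.939, -0.158], [0.943, -0.276, 0.188], [0.133, -0.206, -0.969]]
```

Emit:
apply_moves(
  series=[
    {"x": 3,"y": 0,"z": -2,"roll": 0,"gripper": 100},
    {"x": 6,"y": 0,"z": -5,"roll": 0,"gripper": 100},
    {"x": 6,"y": 0,"z": -8,"roll": 0,"gripper": 100},
    {"x": 6,"y": 0,"z": -8,"roll": 0,"gripper": 100},
  ],
)

```text
time: 2.9
tool_pos: [0.0434, 0.2885, 0.3084]
ee_rot: [0.794, 0.597, -0.005, 0.118]
contact_force: [-0.2, -0.6, -0.5]
opening: 0.0854
grip_force: 0.0
```

```bash
python3 -c "from h import *;st()"
```

```text
t 2.9 q [-1.315 -0.278 -0.308  2.064  0.043  1.543 -1.89 ] p [0.0434 0.2885 0.3084]
axes x,y,z: [[0.287, 0.946, -0.148], [0.949, -0.259, 0.18], [0.132, -0.193, -0.972]]
```

```bash
cat >> h.py <<'E'
def togo(*W):
    o,M=st();p0=o['tool_pos']
    for w in W:
        d=(np.array(w)-p0)@M*100;print(w,'tool cm',np.round(d,2),'|d|',round(np.linalg.norm(d),1))
E
python3 -c "
from h import *
togo((.4,.2,.4),(.45,-.25,.42),(.1,-.55,.42),(-.17,-.72,.4))"
```

```text
t 2.9 q [-1.315 -0.278 -0.308  2.064  0.043  1.543 -1.89 ] p [0.0434 0.2885 0.3084]
axes x,y,z: [[0.287, 0.946, -0.148], [0.949, -0.259, 0.18], [0.132, -0.193, -0.972]]
(0.4, 0.2, 0.4) tool cm [ 0.49 37.78 -2.49] |d| 37.9
(0.45, -0.25, 0.42) tool cm [-40.96  54.56   4.9 ] |d| 68.4
(0.1, -0.55, 0.42) tool cm [-79.39  29.13   6.05] |d| 84.8
(-0.17, -0.72, 0.4) tool cm [-102.93    7.56    7.69] |d| 103.5
```

Emit:
apply_moves(
  series=[
    {"x": 0.5,"y": 5,"z": -0.5,"roll": 0,"gripper": 100},
    {"x": 0.5,"y": 38,"z": -2.5,"roll": 0,"gripper": 100},
    {"x": 0.5,"y": 38,"z": -2.5,"roll": 0,"gripper": 100},
    {"x": 0.5,"y": 38,"z": -2.5,"roll": 0,"gripper": 100},
    {"x": 0.5,"y": 38,"z": -2.5,"roll": 0,"gripper": 100},
    {"x": 0.5,"y": 38,"z": -2.5,"roll": 0,"gripper": 100},
    {"x": 0.5,"y": 38,"z": -2.5,"roll": 0,"gripper": 100},
    {"x": -41,"y": 54,"z": 5,"roll": 0,"gripper": 100},
    {"x": -41,"y": 54,"z": 5,"roll": 0,"gripper": 100},
    {"x": -41,"y": 54,"z": 5,"roll": 0,"gripper": 100},
  ],
)

```text
time: 3.9
tool_pos: [0.3962, 0.054, 0.3986]
ee_rot: [0.793, 0.597, -0.008, 0.12]
contact_force: [1.1, -0.3, 0.5]
opening: 0.0856
grip_force: 0.0
```

```bash
python3 -c "
from h import *
togo((.45,-.25,.42),(.1,-.55,.42),(-.17,-.72,.4))"
```

```text
t 3.9 q [-0.964 -0.344  0.374  1.912  0.365  1.559 -0.897] p [0.3962 0.054  0.3986]
axes x,y,z: [[0.288, 0.945, -0.156], [0.949, -0.259, 0.181], [0.131, -0.2, -0.971]]
(0.45, -0.25, 0.42) tool cm [-27.51  13.36   4.7 ] |d| 30.9
(0.1, -0.55, 0.42) tool cm [-65.94 -12.07   6.12] |d| 67.3
(-0.17, -0.72, 0.4) tool cm [-89.46 -33.64   7.93] |d| 95.9
```

Emit:
apply_moves(
  series=[
    {"x": -27,"y": 13,"z": 4,"roll": 0,"gripper": 100},
    {"x": -27,"y": 13,"z": 4,"roll": 0,"gripper": 100},
    {"x": -27,"y": 13,"z": 4,"roll": 0,"gripper": 100},
    {"x": -27,"y": 13,"z": 4,"roll": 0,"gripper": 100},
    {"x": -27,"y": 13,"z": 4,"roll": 0,"gripper": 100},
    {"x": -66,"y": -12,"z": 6,"roll": 0,"gripper": 100},
    {"x": -66,"y": -12,"z": 6,"roll": 0,"gripper": 100},
    {"x": -66,"y": -12,"z": 6,"roll": 0,"gripper": 100},
    {"x": -66,"y": -12,"z": 6,"roll": 0,"gripper": 100},
    {"x": -66,"y": -12,"z": 6,"roll": 0,"gripper": 100},
  ],
)

```text
time: 4.9
tool_pos: [0.274, -0.3627, 0.4203]
ee_rot: [0.794, 0.597, -0.007, 0.119]
contact_force: [0.3, -0.7, -0.1]
opening: 0.0853
grip_force: 0.0
```

```bash
python3 -c "
from h import *
togo((.1,-.55,.42),(-.17,-.72,.4))"
```

```text
t 4.9 q [ 0.089 -0.397  0.499  1.879  0.285  1.396  0.275] p [ 0.274  -0.3627  0.4203]
axes x,y,z: [[0.288, 0.945, -0.153], [0.949, -0.26, 0.181], [0.132, -0.198, -0.971]]
(0.1, -0.55, 0.42) tool cm [-22.71 -11.65   1.44] |d| 25.6
(-0.17, -0.72, 0.4) tool cm [-46.25 -33.21   3.19] |d| 57.0
```

Emit:
apply_moves(
  series=[
    {"x": -46,"y": -33,"z": 3,"roll": 0,"gripper": 100},
    {"x": -46,"y": -33,"z": 3,"roll": 0,"gripper": 100},
    {"x": -46,"y": -33,"z": 3,"roll": 0,"gripper": 100},
    {"x": -46,"y": -33,"z": 3,"roll": 0,"gripper": 100},
    {"x": -46,"y": -33,"z": 3,"roll": 0,"gripper": 100},
    {"x": -46,"y": -33,"z": 3,"roll": 0,"gripper": 100},
    {"x": -46,"y": -33,"z": 3,"roll": 0,"gripper": 100},
    {"x": -46,"y": -33,"z": 3,"roll": 0,"gripper": 100},
    {"x": -46,"y": -33,"z": 3,"roll": 0,"gripper": 100},
    {"x": -46,"y": -33,"z": 3,"roll": 0,"gripper": 100},
  ],
)

```text
time: 5.9
tool_pos: [-0.0824, -0.638, 0.4141]
ee_rot: [0.786, 0.604, -0.019, 0.13]
contact_force: [3.8, 0.2, 0.3]
opening: 0.0857
grip_force: 0.0
```

```bash
python3 -c "
from h import *
togo((-.2,-.8,.4),(-.3,-1.1,.4),(-.4,-1.0,.4))"
```

```text
t 5.9 q [-0.162 -0.408  1.561  1.531  0.316  1.364  1.161] p [-0.0824 -0.638   0.4141]
axes x,y,z: [[0.27, 0.944, -0.187], [0.954, -0.237, 0.181], [0.127, -0.227, -0.965]]
(-0.2, -0.8, 0.4) tool cm [-18.22  -7.63   3.56] |d| 20.1
(-0.3, -1.1, 0.4) tool cm [-49.25 -10.05   9.11] |d| 51.1
(-0.4, -1.0, 0.4) tool cm [-42.51 -21.97   5.57] |d| 48.2
```

Emit:
apply_moves(
  series=[
    {"x": -10,"y": -2,"z": 2,"roll": 0,"gripper": 100},
    {"x": -18,"y": -3,"z": 3,"roll": 0,"gripper": 100},
    {"x": -18,"y": -3,"z": 3,"roll": 0,"gripper": 100},
    {"x": -18,"y": -3,"z": 3,"roll": 0,"gripper": 100},
    {"x": -18,"y": -3,"z": 3,"roll": 0,"gripper": 100},
  ],
)

```text
time: 6.4
tool_pos: [-0.1242, -0.6444, 0.4249]
ee_rot: [0.794, 0.591, -0.034, 0.139]
contact_force: [0.3, -0.3, -0.2]
opening: 0.0854
grip_force: 0.0
```

```bash
python3 -c "
from h import *
togo((-.2,-.8,.4),(-.3,-1.1,.4),(-.4,-1.0,.4))"
```

```text
t 6.4 q [-0.117 -0.411  1.571  1.507  0.323  1.355  1.196] p [-0.1242 -0.6444  0.4249]
axes x,y,z: [[0.299, 0.929, -0.218], [0.948, -0.262, 0.181], [0.111, -0.261, -0.959]]
(-0.2, -0.8, 0.4) tool cm [-16.18  -3.56   5.61] |d| 17.5
(-0.3, -1.1, 0.4) tool cm [-47.04  -5.18  12.33] |d| 48.9
(-0.4, -1.0, 0.4) tool cm [-40.73 -17.28   8.61] |d| 45.1
```

```bash
cat > fk.py <<'E'
import numpy as np
from scipy.optimize import least_squares
from scipy.spatial.transform import Rotation as Ro
Q=np.array([[-1.40578,.38386,.04386,1.5996,-.0179,1.16119,-.04989],[-1.59,.32,.282,1.472,-.089,1.364,-1.588],[-1.274,-.411,-.139,2.152,-.058,1.401,-1.665],
[-1.31,-.411,-.327,2.301,-.001,1.445,-1.897],[-1.315,-.278,-.308,2.064,.043,1.543,-1.89],[-.964,-.344,.374,1.912,.365,1.559,-.897],
[.089,-.397,.499,1.879,.285,1.396,.275],[-.162,-.408,1.561,1.531,.316,1.364,1.161],[-.117,-.411,1.571,1.507,.323,1.355,1.196]])
P=np.array([[.1686,.62665,.19086],[.1687,.6272,.3014],[.0708,.2925,.3019],[.04,.2092,.2349],[.0434,.2885,.3084],[.3962,.054,.3986],[.274,-.3627,.4203],[-.0824,-.638,.4141],[-.1242,-.6444,.4249]])
E=np.array([[.131,.99138,-.0013,-.0001],[.8,.599,-.001,.001],[.797,.604,-.002,.001],[.799,.589,-.008,.123],[.794,.597,-.005,.118],[.793,.597,-.008,.12],[.794,.597,-.007,.119],[.786,.604,-.019,.13],[.794,.591,-.034,.139]])
ax='zyzyzyz';sg=[-1,1,-1,1,-1,1,-1]
def fk(q,k):
    R=Ro.identity();p=np.zeros(3);out=[]
    off=[(0,0,k[0]),(k[5],k[7],0),(k[4],0,k[1]),(k[6],k[8],0),(0,0,k[2]),(k[9],k[10],0),(0,0,k[3])]
    for i in range(7):
        a=np.zeros(3);a['xyz'.index(ax[i])]=sg[i]
        out.append((p.copy(),R.apply(a)))
        R=R*Ro.from_rotvec(a*q[i]);p=p+R.apply(off[i])
    return p,R*Ro.from_rotvec(k[11:14]),out
def res(k): 
    r=[]
    for q,p,e in zip(Q,P,E):
        a,R,_=fk(q,k);r+=list(a-p)+list(.3*(R*Ro.from_quat(e).inv()).as_rotvec())
    return np.array(r)
if __name__=='__main__':
    best=None
    for yaw in(0,1.57,3.14,-1.57):
        s=least_squares(res,[.3,.4,.4,.3]+[0]*9+[yaw])
        if best is None or s.cost<best.cost: best=s
    print(best.cost,np.round(best.x,4));print(np.abs(best.fun.reshape(-1,6)).max(1).round(4));np.save('k.npy',best.x)
E
python3 fk.py
```

```text
8.15654129394436e-07 [ 2.9930e-01  4.9100e-01  5.0680e-01  3.6220e-01 -4.0000e-04  2.0000e-04
 -1.3000e-03 -2.1800e-02 -1.9900e-02  4.0000e-04  4.0000e-04  3.0000e-04
  1.0000e-04  1.5708e+00]
[0.0001 0.0003 0.0002 0.0002 0.0003 0.0003 0.0004 0.0006 0.0002]
```

```bash
cat > sim.py <<'E'
from fk import *
k=np.load('k.npy')
LO=np.array([-2.61,-.41,-1.48,0,-1.57,.05,-2.85]);HI=np.array([2.61,2.15,1.57,2.5,4.71,1.97,2.85])
V=.7*np.array([2.79,2.79,3.14,3.14,3.14,3.14,3.14])*.1
def jac(q):
    p,R,o=fk(q,k);return p,R,np.array([np.r_[np.cross(a,p-c),a] for c,a in o]).T
def ik(q,pt,Rt,w=1.,lam=.05,n=20,lim=True):
    q=q.copy();W=np.r_[1,1,1,w,w,w]
    for _ in range(n):
        p,R,J=jac(q);e=W*np.r_[pt-p,(Rt*R.inv()).as_rotvec()];J=W[:,None]*J
        free=np.ones(7,bool)
        for _ in range(4 if lim else 1):
            Jf=J[:,free];d=np.zeros(7);d[free]=Jf.T@np.linalg.solve(Jf@Jf.T+lam**2*np.eye(6),e)
            bad=free&(((q+d)>HI)&(q>=HI-1e-9)|((q+d)<LO)&(q<=LO+1e-9))
            if not lim or not bad.any():break
            free&=~bad
        q=np.clip(q+d,LO,HI)
    return q
def call(q,rows,**kw):
    p0,R0,_=fk(q,k)
    for (x,y,z,r) in rows:
        gp=p0+R0.apply(np.array([x,y,z])/100);gR=R0*Ro.from_rotvec([0,0,np.radians(r)])
        p,R,_=fk(q,k)
        d=gp-p;n=np.linalg.norm(d);d*=min(1,.05/max(n,1e-9))
        v=(gR*R.inv()).as_rotvec();m=np.linalg.norm(v);v*=min(1,.15/max(m,1e-9))
        qn=ik(q,p+d,Ro.from_rotvec(v)*R,**kw)
        s=max(1,(np.abs(qn-q)/V).max());q=q+(qn-q)/s
    return q
if __name__=='__main__':
    C=[(1,[(x,0,0,0) for x in(-5,-10,-15,-20,-24,-28,-32,-36,-36)]),(2,[(x,0,0,0) for x in(-3,-6,-8,-8)]),
    (4,[(.5,5,-.5,0)]+[(.5,38,-2.5,0)]*6+[(-41,54,5,0)]*3),(5,[(-27,13,4,0)]*5+[(-66,-12,6,0)]*5),(6,[(-46,-33,3,0)]*10),(7,[(-10,-2,2,0)]+[(-18,-3,3,0)]*4)]
    np.set_printoptions(suppress=True,precision=3)
    for kw in [dict(),dict(lam=.05,lim=False),dict(w=.3),dict(w=.3,lim=False),dict(w=.3,lam=.01),dict(lam=.2,n=50)]:
        print(kw,[round(float(np.abs(call(Q[i],r,**kw)-Q[i+1]).max()),3) for i,r in C])
    for i,r in C: print(call(Q[i],r),Q[i+1])
E
python3 sim.py
```

```text
{} [0.014, 0.241, 0.006, 0.059, 0.025, 0.025]
{'lam': 0.05, 'lim': False} [0.274, 0.269, 0.006, 0.109, 0.163, 0.561]
{'w': 0.3} [0.014, 0.241, 0.006, 0.062, 0.059, 0.155]
{'w': 0.3, 'lim': False} [0.275, 0.268, 0.006, 0.11, 0.159, 0.555]
{'w': 0.3, 'lam': 0.01} [0.013, 0.465, 0.006, 0.036, 0.055, 0.155]
{'lam': 0.2, 'n': 50} [0.042, 0.241, 0.006, 0.063, 0.025, 0.025]
[-1.278 -0.406 -0.137  2.15  -0.056  1.397 -1.679] [-1.274 -0.411 -0.139  2.152 -0.058  1.401 -1.665]
[-1.233 -0.41  -0.179  2.177 -0.075  1.391 -1.656] [-1.31  -0.411 -0.327  2.301 -0.001  1.445 -1.897]
[-0.969 -0.343  0.373  1.906  0.359  1.561 -0.902] [-0.964 -0.344  0.374  1.912  0.365  1.559 -0.897]
[ 0.03  -0.41   0.54   1.875  0.311  1.404  0.257] [ 0.089 -0.397  0.499  1.879  0.285  1.396  0.275]
[-0.137 -0.41   1.57   1.532  0.308  1.38   1.173] [-0.162 -0.408  1.561  1.531  0.316  1.364  1.161]
[-0.142 -0.41   1.57   1.5    0.316  1.377  1.198] [-0.117 -0.411  1.571  1.507  0.323  1.355  1.196]
```

```bash
nproc; cat > plan.py <<'E'
from sim import *
import sys
from scipy.optimize import differential_evolution
a=np.radians(76.2);u=np.array([-np.cos(a),-np.sin(a),0]);L=np.radians(40)
zt=np.cos(L)*np.array([0,0,-1])+np.sin(L)*u
N=int(sys.argv[1]) if len(sys.argv)>1 else 2
q0=None
def run(v,q,trace=False):
    pen=0
    for c in v.reshape(-1,4):
        p0,R0,_=fk(q,k)
        for h in range(2):
            q=call(q,[(*c[:3]*100,c[3])]*5,n=4) if h==0 else cont(q,c,p0,R0)
            p,R,o=fk(q,k)
            pen+=10*max(0,.33-p[2])+10*max(0,.3-np.hypot(p[0],p[1]))+5*max(0,.45-o[5][0][2])
    z=R.as_matrix()[:,2]
    ea=np.arccos(np.clip(z@zt,-1,1))
    return pen+ea,q,z
def cont(q,c,p0,R0):
    gp=p0+R0.apply(c[:3]);gR=R0*Ro.from_rotvec([0,0,np.radians(c[3])])
    for _ in range(5):
        p,R,_=fk(q,k);d=gp-p;d*=min(1,.05/max(np.linalg.norm(d),1e-9));w=(gR*R.inv()).as_rotvec();w*=min(1,.15/max(np.linalg.norm(w),1e-9))
        qn=ik(q,p+d,Ro.from_rotvec(w)*R,n=4);q=q+(qn-q)/max(1,(np.abs(qn-q)/V).max())
    return q
def cost(v): return run(v,q0)[0]
from bench import bot
q0=np.array(bot.get_obs()['joint_pos'])
if __name__=='__main__':
    s=differential_evolution(cost,[(-.6,.6),(-.6,.6),(-.5,.4),(-90,90)]*N,workers=-1,updating='deferred',popsize=8,maxiter=int(sys.argv[2]),seed=1,polish=False)
    np.set_printoptions(suppress=True,precision=3)
    print(s.fun);q=q0
    for c in s.x.reshape(-1,4):
        _,q,z=run(c,q);print('tool cm,roll',c[:3]*100,c[3],'-> q',q,'p',fk(q,k)[0],'z',z)
E
python3 - <<'E'
import time;t=time.time()
from plan import *
cost(np.zeros(8));print(time.time()-t)
E
timeout 400 python3 plan.py 2 15
```

```text
4
0.6396381855010986
0.30629753244488656
tool cm,roll [-15.28  -12.085  -8.869] -75.29492588690637 -> q [ 0.004 -0.41   1.57   1.317  0.291  1.534  2.686] p [-0.23  -0.61   0.514] z [ 0.102 -0.277 -0.955]
tool cm,roll [ 17.87  -56.367  16.444] -82.69778192725039 -> q [-0.372 -0.41   1.319  1.824  0.71   1.17   2.85 ] p [ 0.12  -0.626  0.342] z [-0.04  -0.387 -0.921]
```

```bash
cat > plan2.py <<'E'
import numpy as np,sys,time
from sim import k,LO,HI,V,Ro
a=np.radians(76.2);u=np.array([-np.cos(a),-np.sin(a),0]);L=np.radians(40)
zt=np.cos(L)*np.array([0,0,-1])+np.sin(L)*u
OFF=[np.array(o) for o in[(0,0,k[0]),(k[5],k[7],0),(k[4],0,k[1]),(k[6],k[8],0),(0,0,k[2]),(k[9],k[10],0),(0,0,k[3])]]
RT=Ro.from_rotvec(k[11:14]).as_matrix()
def batch(q):
    B=len(q);R=np.tile(np.eye(3),(B,1,1));p=np.zeros((B,3));C=[];A=[]
    for i in range(7):
        C.append(p);c,s=np.cos(q[:,i]),np.sin(q[:,i]);S=np.zeros((B,3,3))
        if i%2==0:
            A.append(-R[:,:,2]);S[:,0,0]=c;S[:,0,1]=s;S[:,1,0]=-s;S[:,1,1]=c;S[:,2,2]=1
        else:
            A.append(R[:,:,1]);S[:,0,0]=c;S[:,0,2]=s;S[:,2,0]=-s;S[:,2,2]=c;S[:,1,1]=1
        R=R@S;p=p+R@OFF[i]
    C=np.stack(C,1);A=np.stack(A,1)
    J=np.concatenate([np.cross(A,p[:,None]-C),A],2).transpose(0,2,1)
    return p,R@RT,J,C
def rv(M): return Ro.from_matrix(M).as_rotvec()
def ex(v): return Ro.from_rotvec(v).as_matrix()
def clampn(v,m): return v*np.minimum(1,m/np.maximum(np.linalg.norm(v,axis=1),1e-9))[:,None]
def ikb(q,pt,Rt,n=4,lam=.05):
    for _ in range(n):
        p,R,J,_=batch(q);e=np.concatenate([pt-p,rv(Rt@R.transpose(0,2,1))],1)
        free=np.ones(q.shape,bool)
        for _ in range(3):
            Jf=J*free[:,None,:];d=np.einsum('bji,bj->bi',Jf,np.linalg.solve(Jf@Jf.transpose(0,2,1)+lam**2*np.eye(6),e[...,None])[...,0])
            bad=free&(((q+d>HI)&(q>=HI-1e-9))|((q+d<LO)&(q<=LO+1e-9)))
            if not bad.any():break
            free&=~bad
        q=np.clip(q+d,LO,HI)
    return q
def callb(q,c,rows=10):
    p0,R0,_,_=batch(q);gp=p0+np.einsum('bij,bj->bi',R0,c[:,:3]);gR=R0@ex(np.c_[np.zeros((len(c),2)),np.radians(c[:,3])]);pen=0
    for _ in range(rows):
        p,R,_,_=batch(q);qn=ikb(q,p+clampn(gp-p,.05),ex(clampn(rv(gR@R.transpose(0,2,1)),.15))@R)
        q=q+(qn-q)/np.maximum(1,(abs(qn-q)/V).max(1))[:,None]
        p,R,_,C=batch(q)
        pen=pen+5*np.maximum(0,.33-p[:,2])+5*np.maximum(0,.3-np.hypot(p[:,0],p[:,1]))+3*np.maximum(0,.45-C[:,5,2])
    return q,pen,R,p
def cost(X,q0,final=False):
    X=X.reshape(len(X),-1,4);q=np.tile(q0,(len(X),1));pen=0
    for i in range(X.shape[1]): q,pe,R,p=callb(q,X[:,i]);pen=pen+pe
    ang=np.arccos(np.clip(R[:,:,2]@zt,-1,1))
    # prefer away from limits of q1-3
    return pen+ang
if __name__=='__main__':
    from bench import bot
    from scipy.optimize import differential_evolution
    q0=np.clip(np.array(bot.get_obs()['joint_pos']),LO,HI);N=int(sys.argv[1]);T=float(sys.argv[2]);t0=time.time()
    b=[(-.6,.6),(-.6,.6),(-.5,.4),(-90,90)]*N
    s=differential_evolution(lambda x:cost(x.T if x.ndim>1 else x[None],q0),b,vectorized=True,updating='deferred',popsize=15*2//N,maxiter=1000,polish=False,seed=int(sys.argv[3]),callback=lambda x,convergence:time.time()-t0>T)
    np.set_printoptions(suppress=True,precision=3);print(s.fun,s.nit);q=q0[None]
    for c in s.x.reshape(-1,4):
        q,pe,R,p=callb(q,c[None]);print('cm',c[:3]*100,'roll',c[3],'q',q[0],'p',p[0],'z',R[0][:,2],pe)
E
export OMP_NUM_THREADS=1; for s in "2 100 1" "3 100 2" "3 100 3" "4 100 4"; do python3 plan2.py $s > o"${s// /_}" & done; wait; cat o*
```

```text
0.23777710313257747 86
cm [-31.226 -15.596  -3.552] roll -89.90141308512517 q [ 0.008 -0.41   1.57   1.373  0.295  1.459  2.85 ] p [-0.222 -0.623  0.49 ] z [ 0.096 -0.297 -0.95 ] [0.]
cm [  4.524 -48.785  10.392] roll -89.84485166272799 q [-0.508 -0.41   1.357  1.856  0.82   1.133  2.85 ] p [ 0.17  -0.631  0.33 ] z [-0.052 -0.45  -0.891] [0.]
0.10222607884579966 336
cm [-21.437 -16.448   1.427] roll -89.86073091024504 q [ 0.044 -0.41   1.57   1.469  0.295  1.375  2.85 ] p [-0.224 -0.621  0.446] z [ 0.09  -0.294 -0.952] [0.]
cm [ 18.63  -55.577  -1.761] roll -89.96086755449389 q [-0.415 -0.41   1.277  1.882  0.81   1.155  2.85 ] p [ 0.15  -0.616  0.332] z [-0.07  -0.441 -0.895] [0.]
cm [ 25.026 -15.413 -49.625] roll -89.77018015517031 q [-1.222 -0.41   0.883  2.084  0.805  1.708  2.85 ] p [ 0.367 -0.194  0.33 ] z [-0.097 -0.561 -0.822] [0.]
0.1014896190039746 308
cm [-57.025 -34.893   7.791] roll -89.95640926764722 q [ 0.05  -0.41   1.57   1.463  0.299  1.384  2.85 ] p [-0.231 -0.618  0.448] z [ 0.084 -0.292 -0.953] [0.]
cm [  7.845 -57.614   0.021] roll -89.99613334612472 q [-0.482 -0.41   1.326  1.84   0.81   1.174  2.85 ] p [ 0.162 -0.627  0.342] z [-0.067 -0.441 -0.895] [0.]
cm [ 27.877 -12.787 -49.294] roll -89.98717488191978 q [-1.202 -0.41   0.872  2.089  0.807  1.703  2.85 ] p [ 0.366 -0.197  0.33 ] z [-0.096 -0.562 -0.822] [0.]
this script no longer has the robotException ignored in: <_io.TextIOWrapper mode='rw' encoding='UTF-8'>
Traceback (most recent call last):
BrokenPipeError: [Errno 32] Broken pipe
```

```bash
python3 - <<'E'
s=open('plan2.py').read()
s=s.replace("    from bench import bot\n","").replace("np.array(bot.get_obs()['joint_pos'])","np.array([float(x) for x in sys.argv[5].split(',')])").replace("(-90,90)]","(-RM,RM)]").replace("N=int(sys.argv[1]);","N=int(sys.argv[1]);RM=float(sys.argv[4]);")
s=s.replace("    return pen+ang","    x7=R[:,2,0];y7=R[:,2,1];phi=np.arctan(y7/np.where(abs(x7)<1e-6,1e-6,x7));q7=q[:,6]-phi\n    pen=pen+.1*np.maximum(0,np.minimum(abs(q7),abs(abs(q7)-np.pi))-1.2)+.02*(q[:,0]**2+q[:,2]**2)**.5\n    return pen+ang")
s=s.replace("(-.6,.6),(-.6,.6),(-.5,.4)","(-.7,.7),(-.7,.7),(-.7,.7)")
open('plan2.py','w').write(s)
E
export OMP_NUM_THREADS=1; rm -f o*; q=-.117,-.41,1.57,1.507,.323,1.355,1.196
for s in "3 110 3 90" "4 110 4 90" "4 110 5 5" "5 110 6 90"; do python3 plan2.py $s " $q" > o"${s// /_}" & done; wait; cat o*
```

```text
0.12983981775766315 256
cm [-47.42  -31.272   1.347] roll -89.88649009140752 q [ 0.041 -0.41   1.57   1.42   0.301  1.423  2.85 ] p [-0.235 -0.617  0.468] z [ 0.083 -0.291 -0.953] [0.]
cm [ 15.621 -66.64    4.378] roll -89.82844258202014 q [-0.476 -0.41   1.342  1.853  0.814  1.156  2.85 ] p [ 0.153 -0.629  0.333] z [-0.071 -0.44  -0.895] [0.]
cm [ 41.212 -13.27  -64.713] roll -89.81952499355147 q [-1.178 -0.41   0.839  2.095  0.79   1.711  2.85 ] p [ 0.358 -0.193  0.331] z [-0.102 -0.559 -0.823] [0.]
0.1416041497089023 236
cm [-15.841 -14.093   1.554] roll 4.706815430454454 q [ 0.061 -0.41   1.57   1.489  0.282  1.376  1.297] p [-0.225 -0.611  0.435] z [ 0.101 -0.277 -0.956] [0.]
cm [-63.29  -12.311  -9.848] roll -85.85284886712597 q [ 0.037 -0.41   1.57   1.266  0.292  1.564  2.823] p [-0.26  -0.601  0.538] z [ 0.089 -0.298 -0.95 ] [0.]
cm [  1.818 -63.926  15.369] roll -88.21841885258009 q [-0.508 -0.41   1.356  1.739  0.767  1.231  2.85 ] p [ 0.159 -0.645  0.381] z [-0.053 -0.43  -0.901] [0.]
cm [ 25.175  -7.915 -38.797] roll -89.31709234950227 q [-1.096 -0.41   0.84   2.053  0.8
[... 871 characters left out ...]
p [-0.099 -0.605  0.723] z [ 0.108 -0.283 -0.953] [0.]
cm [-21.061  -2.221  33.765] roll 9.728111196350028 q [-0.231 -0.41   1.57   1.399  0.36   1.412  1.031] p [-0.085 -0.671  0.479] z [ 0.104 -0.299 -0.949] [0.]
cm [-41.815 -30.806  -8.903] roll -89.45048576089488 q [ 0.062 -0.41   1.57   1.263  0.279  1.537  2.849] p [-0.273 -0.605  0.544] z [ 0.088 -0.33  -0.94 ] [0.]
cm [ -2.267 -63.893  16.795] roll -86.79467547166425 q [-0.515 -0.41   1.376  1.733  0.795  1.2    2.85 ] p [ 0.155 -0.662  0.386] z [-0.052 -0.462 -0.885] [0.]
cm [ 44.685 -12.28  -53.798] roll -88.92772732703513 q [-1.058 -0.41   0.853  2.112  0.87   1.638  2.85 ] p [ 0.359 -0.254  0.328] z [-0.09  -0.586 -0.805] [0.012]
```

Emit:
apply_moves(
  series=[
    {"x": -47,"y": -31,"z": 1,"roll": -90,"gripper": 100},
    {"x": -47,"y": -31,"z": 1,"roll": -90,"gripper": 100},
    {"x": -47,"y": -31,"z": 1,"roll": -90,"gripper": 100},
    {"x": -47,"y": -31,"z": 1,"roll": -90,"gripper": 100},
    {"x": -47,"y": -31,"z": 1,"roll": -90,"gripper": 100},
    {"x": -47,"y": -31,"z": 1,"roll": -90,"gripper": 100},
    {"x": -47,"y": -31,"z": 1,"roll": -90,"gripper": 100},
    {"x": -47,"y": -31,"z": 1,"roll": -90,"gripper": 100},
    {"x": -47,"y": -31,"z": 1,"roll": -90,"gripper": 100},
    {"x": -47,"y": -31,"z": 1,"roll": -90,"gripper": 100},
  ],
)

```text
time: 7.4
tool_pos: [-0.2661, -0.6282, 0.4728]
ee_rot: [0.211, 0.961, -0.168, 0.065]
contact_force: [-0.0, -0.0, 0.4]
opening: 0.0855
grip_force: 0.0
```

```bash
python3 -c "from h import *;st()"
```

```text
t 7.4 q [ 0.08  -0.411  1.571  1.422  0.311  1.359  2.853] p [-0.2661 -0.6282  0.4728]
axes x,y,z: [[-0.903, 0.383, -0.195], [0.427, 0.855, -0.296], [0.053, -0.351, -0.935]]
```

```bash
export OMP_NUM_THREADS=1; rm -f o*; q=.08,-.41,1.57,1.422,.311,1.359,2.85
for s in "2 45 3 90" "2 45 4 90" "3 45 5 90"; do python3 plan2.py $s " $q" > o"${s// /_}" & done; wait; cat o*
```

```text
0.05731505101539955 191
cm [ 10.619 -68.817  -1.923] roll -89.98124789700388 q [-0.437 -0.41   1.329  1.808  0.866  1.168  2.85 ] p [ 0.123 -0.66   0.368] z [-0.105 -0.492 -0.864] [0.]
cm [ 47.937 -14.811 -68.234] roll -89.91448890661908 q [-1.127 -0.41   0.853  2.124  0.85   1.721  2.85 ] p [ 0.341 -0.233  0.33 ] z [-0.139 -0.606 -0.783] [0.]
0.05732942661429857 182
cm [ 10.441 -65.426  -0.699] roll -89.99383556744665 q [-0.432 -0.41   1.336  1.821  0.87   1.153  2.85 ] p [ 0.119 -0.66   0.361] z [-0.106 -0.493 -0.864] [0.]
cm [ 43.236 -14.122 -67.29 ] roll -89.95478528980095 q [-1.135 -0.41   0.854  2.123  0.847  1.725  2.85 ] p [ 0.341 -0.23   0.33 ] z [-0.14  -0.606 -0.783] [0.]
0.01885995625899956 155
cm [-42.111 -65.263  26.186] roll -89.0635787221519 q [-0.739 -0.41   1.57   1.783  0.884  1.093  2.85 ] p [ 0.203 -0.677  0.331] z [-0.051 -0.495 -0.867] [0.]
cm [ 55.812 -19.616  -4.085] roll 36.720134114969724 q [-0.472 -0.41   1.57   1.314  0.662  1.326  2.822] p [-0.022 -0.76   0.549] z [-0.051 -0.508 -0.86 ] [0.]
cm [ 53.29   -3.386 -27.935] roll -88.36769584525287 q [-0.392 -0.41   0.821  2.079  1.017  1.359  2.85 ] p [ 0.235 -0.494  0.361] z [-0.153 -0.624 -0.766] [0.]
```

Emit:
apply_moves(
  series=[
    {"x": 10.5,"y": -67,"z": -1.5,"roll": -90,"gripper": 100},
    {"x": 10.5,"y": -67,"z": -1.5,"roll": -90,"gripper": 100},
    {"x": 10.5,"y": -67,"z": -1.5,"roll": -90,"gripper": 100},
    {"x": 10.5,"y": -67,"z": -1.5,"roll": -90,"gripper": 100},
    {"x": 10.5,"y": -67,"z": -1.5,"roll": -90,"gripper": 100},
    {"x": 10.5,"y": -67,"z": -1.5,"roll": -90,"gripper": 100},
    {"x": 10.5,"y": -67,"z": -1.5,"roll": -90,"gripper": 100},
    {"x": 10.5,"y": -67,"z": -1.5,"roll": -90,"gripper": 100},
    {"x": 10.5,"y": -67,"z": -1.5,"roll": -90,"gripper": 100},
    {"x": 10.5,"y": -67,"z": -1.5,"roll": -90,"gripper": 100},
  ],
)

```text
time: 8.4
tool_pos: [-0.134, -0.7814, 0.4451]
ee_rot: [-0.106, 0.928, -0.303, -0.189]
contact_force: [-0.5, 0.1, -0.2]
opening: 0.0852
grip_force: 0.0
```

```bash
python3 -c "from h import *;st()"
```

```text
t 8.4 q [-0.312 -0.41   1.569  1.632  0.991  1.031  2.852] p [-0.134  -0.7814  0.4451]
axes x,y,z: [[-0.906, -0.082, 0.416], [-0.311, 0.794, -0.522], [-0.287, -0.602, -0.745]]
```

```bash
export OMP_NUM_THREADS=1; rm -f o*; q=-.312,-.41,1.569,1.632,.991,1.031,2.85
for s in "1 40 3 90" "2 45 4 90" "2 45 5 90" "3 45 6 60"; do python3 plan2.py $s " $q" > o"${s// /_}" & done; wait; cat o*
```

```text
0.13805887472769668 37
cm [-41.099  52.959 -67.198] roll -53.34168196311209 q [ 0.036 -0.41   0.049  2.18   0.696  1.658  2.765] p [ 0.193 -0.291  0.38 ] z [-0.287 -0.603 -0.745] [0.]
0.09220152129874866 178
cm [-69.269  -6.667 -57.598] roll -51.8973258737097 q [-1.464 -0.41   1.57   1.614  1.106  1.767  2.85 ] p [ 0.401 -0.48   0.453] z [-0.279 -0.606 -0.744] [0.]
cm [ -7.062  30.074 -68.798] roll 89.89172042525266 q [-0.009 -0.023 -0.012  1.409  0.73   1.97   1.664] p [ 0.399 -0.256  0.614] z [-0.243 -0.62  -0.746] [0.]
0.07049688910896099 92
cm [-18.029   4.006 -58.972] roll 5.050038138570012 q [ 0.142 -0.32   0.333  1.404  0.886  1.871  2.522] p [ 0.126 -0.456  0.723] z [-0.287 -0.603 -0.745] [0.]
cm [-15.823  13.095 -59.113] roll -89.83549957017537 q [-0.105 -0.123 -0.115  1.639  0.657  1.97   2.85 ] p [ 0.362 -0.167  0.547] z [-0.215 -0.636 -0.741] [0.]
0.06130790792151468 111
cm [-44.031  -2.755 -18.112] roll 34.4272559505277 q [-1.113 -0.41   1.57   1.677  1.146  1.505  1.554] p [ 0.287 -0.625  0.424] z [-0.275 -0.61  -0.744] [0.]
cm [-15.313  16.109 -47.512] roll 53.95196121507169 q [-1.717 -0.41   1.57   1.441  1.109  1.97   0.364] p [ 0.464 -0.384  0.532] z [-0.245 -0.617 -0.748] [0.]
cm [ 22.708 -36.045 -43.695] roll 59.04817709495012 q [ 0.157 -0.115 -0.117  1.406  0.732  1.97  -0.118] p [ 0.35  -0.274  0.654] z [-0.21  -0.618 -0.757] [0.]
```

Emit:
apply_moves(
  series=[
    {"x": -44,"y": -3,"z": -18,"roll": 34,"gripper": 100},
    {"x": -44,"y": -3,"z": -18,"roll": 34,"gripper": 100},
    {"x": -44,"y": -3,"z": -18,"roll": 34,"gripper": 100},
    {"x": -44,"y": -3,"z": -18,"roll": 34,"gripper": 100},
    {"x": -44,"y": -3,"z": -18,"roll": 34,"gripper": 100},
    {"x": -44,"y": -3,"z": -18,"roll": 34,"gripper": 100},
    {"x": -44,"y": -3,"z": -18,"roll": 34,"gripper": 100},
    {"x": -44,"y": -3,"z": -18,"roll": 34,"gripper": 100},
    {"x": -44,"y": -3,"z": -18,"roll": 34,"gripper": 100},
    {"x": -44,"y": -3,"z": -18,"roll": 34,"gripper": 100},
  ],
)

```text
time: 9.4
tool_pos: [0.2935, -0.6274, 0.4258]
ee_rot: [0.163, 0.919, -0.35, -0.077]
contact_force: [-0.2, -0.2, 0.3]
opening: 0.0854
grip_force: 0.0
```

```bash
python3 -c "from h import *;st()"
```

```text
t 9.4 q [-1.112 -0.41   1.567  1.676  1.147  1.487  1.563] p [ 0.2935 -0.6274  0.4258]
axes x,y,z: [[-0.935, 0.354, 0.028], [0.246, 0.702, -0.668], [-0.256, -0.617, -0.744]]
```

```bash
export OMP_NUM_THREADS=1; rm -f o*; q=-1.112,-.41,1.567,1.676,1.147,1.487,1.563
for s in "1 20 3 90" "2 30 4 60" "2 30 5 60" "3 30 6 60"; do python3 plan2.py $s " $q" > o"${s// /_}" & done; wait; cat o*
```

```text
0.08889797480221263 29
cm [ 29.434   0.621 -68.574] roll -89.8709796638077 q [-0.012 -0.291  0.052  1.603  0.79   1.97   2.85 ] p [ 0.262 -0.294  0.633] z [-0.235 -0.635 -0.736] [0.]
0.03624242769239288 128
cm [-11.343  17.144 -35.51 ] roll -12.041551419091007 q [-1.762 -0.41   1.57   1.462  1.097  1.97   1.47 ] p [ 0.478 -0.357  0.522] z [-0.226 -0.623 -0.749] [0.]
cm [ 47.18   16.624 -50.097] roll -59.79560839118424 q [ 0.099 -0.117 -0.159  1.461  0.699  1.97   2.224] p [ 0.367 -0.229  0.625] z [-0.185 -0.619 -0.763] [0.]
0.03643729338479217 105
cm [-10.303  17.788 -33.022] roll -0.9861250409339117 q [-1.768 -0.41   1.57   1.47   1.092  1.97   1.263] p [ 0.479 -0.352  0.518] z [-0.226 -0.623 -0.749] [0.]
cm [ 54.026   3.346 -56.936] roll -59.25835797223042 q [ 0.091 -0.109 -0.143  1.447  0.705  1.97   2.043] p [ 0.37  -0.234  0.629] z [-0.186 -0.62  -0.763] [0.]
0.005334175446909464 97
cm [-36.369  24.092 -68.208] roll 36.63573644342539 q [-1.738 -0.41   1.57   1.429  1.116  1.97   0.672] p [ 0.474 -0.378  0.538] z [-0.227 -0.624 -0.747] [0.]
cm [-30.896  34.983 -66.417] roll -29.61822555461233 q [-1.804 -0.41   1.57   1.453  1.096  1.97   1.112] p [ 0.494 -0.337  0.525] z [-0.195 -0.629 -0.752] [0.]
cm [ 64.742  -3.813 -66.634] roll -58.98456611600942 q [ 0.056 -0.113 -0.145  1.442  0.702  1.97   1.879] p [ 0.378 -0.219  0.632] z [-0.156 -0.624 -0.766] [0.]
```

Emit:
apply_moves(
  series=[
    {"x": -36,"y": 24,"z": -68,"roll": 37,"gripper": 100},
    {"x": -36,"y": 24,"z": -68,"roll": 37,"gripper": 100},
    {"x": -36,"y": 24,"z": -68,"roll": 37,"gripper": 100},
    {"x": -36,"y": 24,"z": -68,"roll": 37,"gripper": 100},
    {"x": -36,"y": 24,"z": -68,"roll": 37,"gripper": 100},
    {"x": -36,"y": 24,"z": -68,"roll": 37,"gripper": 100},
    {"x": -36,"y": 24,"z": -68,"roll": 37,"gripper": 100},
    {"x": -36,"y": 24,"z": -68,"roll": 37,"gripper": 100},
    {"x": -36,"y": 24,"z": -68,"roll": 37,"gripper": 100},
    {"x": -36,"y": 24,"z": -68,"roll": 37,"gripper": 100},
  ],
)

```text
time: 10.4
tool_pos: [0.4915, -0.3712, 0.5538]
ee_rot: [0.438, 0.827, -0.345, 0.07]
contact_force: [-0.2, -0.0, 0.0]
opening: 0.0856
grip_force: 0.0
```

```bash
python3 -c "from h import *;st()"
```

```text
t 10.4 q [-1.771 -0.41   1.57   1.392  1.13   1.966  0.675] p [ 0.4915 -0.3712  0.5538]
axes x,y,z: [[-0.606, 0.676, -0.419], [0.773, 0.378, -0.51], [-0.186, -0.633, -0.752]]
```

```bash
export OMP_NUM_THREADS=1; rm -f o*; q=-1.77,-.41,1.57,1.392,1.13,1.966,.675
for s in "1 20 3 50" "1 20 4 50" "2 30 5 60"; do python3 plan2.py $s " $q" > o"${s// /_}" & done; wait; cat o*
```

```text
0.00848180072114664 46
cm [ 68.892 -46.368 -68.254] roll -49.99644751878938 q [ 0.129 -0.167 -0.146  1.435  0.717  1.97   1.475] p [ 0.343 -0.247  0.658] z [-0.156 -0.627 -0.763] [0.]
0.008478013419726059 58
cm [ 69.589 -46.907 -69.161] roll -49.99996984081306 q [ 0.129 -0.166 -0.146  1.435  0.717  1.97   1.475] p [ 0.343 -0.247  0.658] z [-0.156 -0.627 -0.763] [0.]
0.00043681354701237526 110
cm [  6.12   34.987 -68.575] roll -18.87661729739577 q [-1.959 -0.41   1.57   1.563  1.018  1.97   0.68 ] p [ 0.513 -0.228  0.472] z [-0.157 -0.632 -0.759] [0.]
cm [ 57.808 -50.78    9.632] roll 53.40284239899103 q [-0.006 -0.41  -0.006  1.902  0.689  1.792  0.176] p [ 0.254 -0.263  0.513] z [-0.154 -0.624 -0.766] [0.]
```

Emit:
apply_moves(
  series=[
    {"x": 69,"y": -46,"z": -68,"roll": -50,"gripper": 100},
    {"x": 69,"y": -46,"z": -68,"roll": -50,"gripper": 100},
    {"x": 69,"y": -46,"z": -68,"roll": -50,"gripper": 100},
    {"x": 69,"y": -46,"z": -68,"roll": -50,"gripper": 100},
    {"x": 69,"y": -46,"z": -68,"roll": -50,"gripper": 100},
    {"x": 69,"y": -46,"z": -68,"roll": -50,"gripper": 100},
    {"x": 69,"y": -46,"z": -68,"roll": -50,"gripper": 100},
    {"x": 69,"y": -46,"z": -68,"roll": -50,"gripper": 100},
    {"x": 69,"y": -46,"z": -68,"roll": -50,"gripper": 100},
    {"x": 69,"y": -46,"z": -68,"roll": -50,"gripper": 100},
  ],
)

```text
time: 11.4
tool_pos: [0.3441, -0.2561, 0.6694]
ee_rot: [0.205, 0.917, -0.342, -0.005]
contact_force: [-0.2, -1.1, 0.2]
opening: 0.0856
grip_force: 0.0
```

```bash
cat >> h.py <<'E'
def lean():
    o,M=st();z=M[:,2];print('lean',np.degrees(np.arccos(-z[2])),'az',np.degrees(np.arctan2(z[1],z[0])),'phi',np.degrees(np.arctan(M[2,1]/M[2,0])));return o,M
E
python3 -c "
from h import *;lean();togo((.50,.1,.45))"
```

```text
t 11.4 q [ 0.141 -0.163 -0.136  1.408  0.72   1.966  1.404] p [ 0.3441 -0.2561  0.6694]
axes x,y,z: [[-0.916, 0.379, -0.132], [0.373, 0.682, -0.629], [-0.149, -0.625, -0.767]]
lean 39.95779827227916 az -103.3711530223162 phi 78.15495954173613
t 11.4 q [ 0.141 -0.163 -0.136  1.408  0.72   1.966  1.404] p [ 0.3441 -0.2561  0.6694]
axes x,y,z: [[-0.916, 0.379, -0.132], [0.373, 0.682, -0.629], [-0.149, -0.625, -0.767]]
(0.5, 0.1, 0.45) tool cm [ 2.13 43.9  -7.75] |d| 44.6
```

```bash
cat > chk.py <<'E'
from sim import *
def world(q,pts,roll=0,rows=14):
    for w in pts:
        p0,R0,_=fk(q,k);d=R0.inv().apply(np.array(w)-p0)*100
        q=call(q,[(*d,roll)]*rows);roll=0
        p,R,_=fk(q,k);z=R.as_matrix()[:,2];print(w,'cm',d.round(2),'q',q.round(2),'perr mm',(1000*(p-w)).round(1),'lean',round(np.degrees(np.arccos(-z[2])),2),'az',round(np.degrees(np.arctan2(z[1],z[0])),2),'yz',round(R.as_matrix()[2,1],3))
    return q
E
python3 - <<'E'
from chk import *
q=np.array([.141,-.163,-.136,1.408,.72,1.966,1.404])
q1=world(q,[(.46,.03,.5),(.542,.317,.13),(.527,.254,.039),(.527,.254,.15),(.56,-.0,.18),(.565,-.085,.11),(.543,-.162,.036),(.565,-.085,.11),(.57,-.02,.1)],roll=78)
print()
world(q,[(.46,.03,.5),(.45,.03,.35),(.542,.317,.13),(.527,.254,.039)],roll=-102)
E
```

```text
(0.46, 0.03, 0.5) cm [ 2.38 34.46 -6.63] q [-0.11  0.03 -0.36  1.54  0.55  1.97 -0.23] perr mm [-29.6 -58.4   5. ] lean 37.88 az -102.83 yz -0.206
(0.542, 0.317, 0.13) cm [47.51 20.29  7.4 ] q [-0.53  0.83 -0.44  1.25  0.57  1.76 -0.9 ] perr mm [0. 0. 0.] lean 37.88 az -102.83 yz -0.206
(0.527, 0.254, 0.039) cm [ 0.47  0.1  11.16] q [-0.46  0.84 -0.42  1.44  0.61  1.57 -0.94] perr mm [0. 0. 0.] lean 37.88 az -102.83 yz -0.206
(0.527, 0.254, 0.15) cm [-6.42 -2.28 -8.76] q [-0.45  0.71 -0.45  1.41  0.57  1.71 -0.87] perr mm [-0. -0.  0.] lean 37.88 az -102.83 yz -0.206
(0.56, -0.0, 0.18) cm [-22.58   1.38  12.39] q [-0.12  0.49 -0.38  1.66  0.66  1.53 -0.58] perr mm [ 0. -0.  0.] lean 37.88 az -102.83 yz -0.206
(0.565, -0.085, 0.11) cm [-2.83  1.52 10.55] q [-0.02  0.54 -0.32  1.75  0.73  1.36 -0.56] perr mm [ 0. -0. -0.] lean 37.88 az -102.83 yz -0.206
(0.543, -0.162, 0.036) cm [-1.52 -1.   10.75] q [ 0.05  0.6  -0.27  1.86  0.82  1.18 -0.58] perr mm [ 0.  0. -0.] lean 37.88 az -102.83 yz -0.206
(0.565, -0.085, 0.11) cm [  1.52   1.   -10.75] q [-0.02  0.54 -0.32  1.75  0.73  1.36 -0.56] perr mm [ 0. -0.  0.] lean 37.88 az -102.83 yz -0.206
(0.57, -0.02, 0.1) cm [ 5.7   1.01 -3.17] q [-0.1   0.59 -0.35  1.7   0.71  1.41 -0.63] perr mm [ 0.  0. -0.] lean 37.88 az -102.83 yz -0.206

(0.46, 0.03, 0.5) cm [ 2.38 34.46 -6.63] q [-0.01  0.06 -0.5   1.55  0.55  1.97  1.93] perr mm [-27.3 -41.  -11.5] lean 38.11 az -103.18 yz -0.333
(0.45, 0.03, 0.35) cm [-10.5    5.85   8.19] q [-0.06  0.19 -0.53  1.7   0.53  1.79  1.71] perr mm [-0. -0.  0.] lean 38.11 az -103.18 yz -0.333
(0.542, 0.317, 0.13) cm [-32.64  18.05  -1.23] q [-0.48  0.85 -0.53  1.24  0.63  1.8   1.3 ] perr mm [-0.  0. -0.] lean 38.11 az -103.18 yz -0.333
(0.527, 0.254, 0.039) cm [-0.43  0.3  11.16] q [-0.4   0.87 -0.52  1.43  0.66  1.61  1.25] perr mm [-0. -0.  0.] lean 38.11 az -103.18 yz -0.333
```

```bash
python3 - <<'E'
from chk import *
q=np.array([.141,-.163,-.136,1.408,.72,1.966,1.404])
q=world(q,[(.38,-.15,.42)],rows=7)
q=world(q,[(.5,.2,.22)],roll=78.2)
q=world(q,[(.542,.317,.13),(.527,.254,.039)])
E
```

```text
(0.38, -0.15, 0.42) cm [ 3.95 24.22 11.94] q [ 0.05 -0.11 -0.29  1.86  0.59  1.72  0.89] perr mm [-0.  0. -0.] lean 39.95 az -103.33 yz -0.629
(0.5, 0.2, 0.22) cm [ 4.88 40.94 -8.31] q [-0.43  0.56 -0.4   1.5   0.53  1.77 -1.14] perr mm [-0.  0.  0.] lean 39.95 az -103.33 yz 0.0
(0.542, 0.317, 0.13) cm [15.25  1.38 -1.03] q [-0.57  0.84 -0.38  1.22  0.55  1.79 -1.23] perr mm [-0.  0.  0.] lean 39.95 az -103.33 yz 0.0
(0.527, 0.254, 0.039) cm [ 8.800e-01 -1.000e-02  1.113e+01] q [-0.5   0.85 -0.37  1.42  0.58  1.6  -1.27] perr mm [0. 0. 0.] lean 39.95 az -103.33 yz 0.0
```

Emit:
apply_moves(
  series=[
    {"x": 4,"y": 24,"z": 12,"roll": 0,"gripper": 100},
    {"x": 4,"y": 24,"z": 12,"roll": 0,"gripper": 100},
    {"x": 4,"y": 24,"z": 12,"roll": 0,"gripper": 100},
    {"x": 4,"y": 24,"z": 12,"roll": 0,"gripper": 100},
    {"x": 4,"y": 24,"z": 12,"roll": 0,"gripper": 100},
    {"x": 4,"y": 24,"z": 12,"roll": 0,"gripper": 100},
    {"x": 9,"y": 65,"z": 4,"roll": 78.2,"gripper": 100},
    {"x": 9,"y": 65,"z": 4,"roll": 78.2,"gripper": 100},
    {"x": 9,"y": 65,"z": 4,"roll": 78.2,"gripper": 100},
    {"x": 9,"y": 65,"z": 4,"roll": 78.2,"gripper": 100},
  ],
)

```text
time: 12.4
tool_pos: [0.4308, -0.0076, 0.337]
ee_rot: [0.438, 0.831, -0.331, 0.086]
contact_force: [1.2, -0.4, -0.4]
opening: 0.0855
grip_force: 0.0
```

```bash
python3 -c "
from h import *;lean();togo((.5,.2,.22),(.544,.32,.14))"
```

```text
t 12.4 q [-0.1    0.137 -0.437  1.793  0.541  1.74   0.002] p [ 0.4308 -0.0076  0.337 ]
axes x,y,z: [[-0.601, 0.672, -0.433], [0.785, 0.397, -0.475], [-0.147, -0.626, -0.766]]
lean 40.009070786626175 az -103.25066553682728 phi 47.667145227796944
t 12.4 q [-0.1    0.137 -0.437  1.793  0.541  1.74   0.002] p [ 0.4308 -0.0076  0.337 ]
axes x,y,z: [[-0.601, 0.672, -0.433], [0.785, 0.397, -0.475], [-0.147, -0.626, -0.766]]
(0.5, 0.2, 0.22) tool cm [14.85 19.23 -5.05] |d| 24.8
(0.544, 0.32, 0.14) tool cm [23.72 31.25 -7.08] |d| 39.9
```

Emit:
apply_moves(
  series=[
    {"x": 15,"y": 19.5,"z": -5,"roll": 47,"gripper": 100},
    {"x": 15,"y": 19.5,"z": -5,"roll": 47,"gripper": 100},
    {"x": 15,"y": 19.5,"z": -5,"roll": 47,"gripper": 100},
    {"x": 15,"y": 19.5,"z": -5,"roll": 47,"gripper": 100},
    {"x": 24,"y": 31,"z": -7,"roll": 47,"gripper": 100},
    {"x": 24,"y": 31,"z": -7,"roll": 47,"gripper": 100},
    {"x": 24,"y": 31,"z": -7,"roll": 47,"gripper": 100},
    {"x": 24,"y": 31,"z": -7,"roll": 47,"gripper": 100},
    {"x": 24,"y": 31,"z": -7,"roll": 47,"gripper": 100},
    {"x": 24,"y": 31,"z": -7,"roll": 47,"gripper": 100},
  ],
)

```text
time: 13.4
tool_pos: [0.5361, 0.3209, 0.1375]
ee_rot: [0.73, 0.591, -0.272, 0.211]
contact_force: [0.6, -0.8, 1.1]
opening: 0.0855
grip_force: 0.0
```

```bash
python3 -c "
from h import *;lean();togo((.527,.254,.039))
d=get_image('wrist');save(d,'w1.png')
P=pts(d);Z=P[...,2];near=np.hypot(P[...,0]-.53,P[...,1]-.266)<.06
q=P[near&(Z>.05)&(Z<.062)];print(len(q),q.mean(0) if len(q) else '',cv2.minAreaRect((q[:,:2]*1000).astype(np.float32)))
d=get_image('top');P=pts(d);save(d,'t2.png')
"
```

```text
t 13.4 q [-0.574  0.835 -0.388  1.223  0.552  1.805 -1.209] p [0.5361 0.3209 0.1375]
axes x,y,z: [[0.153, 0.748, -0.646], [0.977, -0.213, -0.015], [-0.148, -0.629, -0.763]]
lean 40.25647821481362 az -103.26427306496107 phi 1.295254191417855
t 13.4 q [-0.574  0.835 -0.388  1.223  0.552  1.805 -1.209] p [0.5361 0.3209 0.1375]
axes x,y,z: [[0.153, 0.748, -0.646], [0.977, -0.213, -0.015], [-0.148, -0.629, -0.763]]
(0.527, 0.254, 0.039) tool cm [ 1.22  0.68 11.86] |d| 11.9
3804 [0.53335231 0.27266228 0.05478743] ((531.3717041015625, 264.90240478515625), (85.72999572753906, 54.10434341430664), 74.84058380126953)
```

View pics/w1.png

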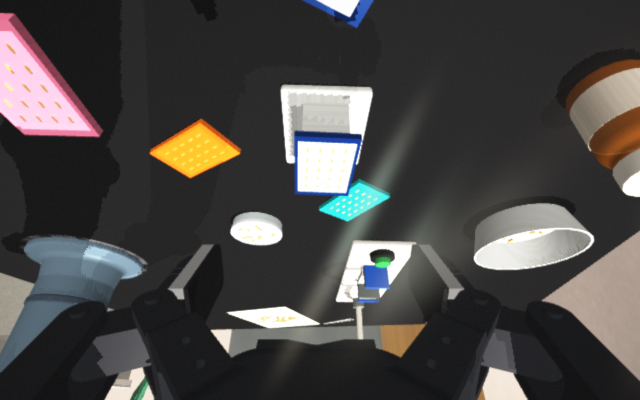

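The wrist view shows the plate at (326,165), lying over the white rest between the open fingers. The measured centre of (0.531, 0.266) at 75° matches the first two measurements. Next I correct the alignment, then advance.

Emit:
apply_moves(
  series=[
    {"x": 1.25,"y": 0.8,"z": 3,"roll": 1.3,"gripper": 100},
    {"x": 1.25,"y": 0.8,"z": 5.5,"roll": 1.3,"gripper": 100},
    {"x": 1.25,"y": 0.8,"z": 5.5,"roll": 1.3,"gripper": 100},
    {"x": 1.25,"y": 0.8,"z": 5.5,"roll": 1.3,"gripper": 100},
  ],
)

```text
time: 13.9
tool_pos: [0.5405, 0.2934, 0.0932]
ee_rot: [0.739, 0.581, -0.266, 0.214]
contact_force: [0.1, 0.0, 1.1]
opening: 0.0854
grip_force: 0.0
```

```bash
python3 -c "
from h import *;lean();togo((.5282,.2542,.0387))"
```

```text
t 13.9 q [-0.543  0.846 -0.374  1.298  0.565  1.711 -1.245] p [0.5405 0.2934 0.0932]
axes x,y,z: [[0.183, 0.745, -0.641], [0.973, -0.233, 0.007], [-0.144, -0.625, -0.767]]
lean 39.90551404285676 az -102.9922897853751 phi -0.5928189576542876
t 13.9 q [-0.543  0.846 -0.374  1.298  0.565  1.711 -1.245] p [0.5405 0.2934 0.0932]
axes x,y,z: [[0.183, 0.745, -0.641], [0.973, -0.233, 0.007], [-0.144, -0.625, -0.767]]
(0.5282, 0.2542, 0.0387) tool cm [ 0.36 -0.32  6.81] |d| 6.8
```

Emit:
apply_moves(
  series=[
    {"x": 0.35,"y": -0.3,"z": 1.5,"roll": -0.6,"gripper": 100},
    {"x": 0.35,"y": -0.3,"z": 3.5,"roll": -0.6,"gripper": 100},
    {"x": 0.35,"y": -0.3,"z": 5.5,"roll": -0.6,"gripper": 100},
    {"x": 0.35,"y": -0.3,"z": 6.8,"roll": -0.6,"gripper": 100},
    {"x": 0.35,"y": -0.3,"z": 6.8,"roll": -0.6,"gripper": 100},
    {"x": 0.35,"y": -0.3,"z": 6.8,"roll": -0.6,"gripper": 100},
  ],
)

```text
time: 14.5
tool_pos: [0.5273, 0.2562, 0.0367]
ee_rot: [0.734, 0.587, -0.267, 0.212]
contact_force: [0.3, 0.3, 0.5]
opening: 0.0852
grip_force: 0.0
```

```bash
python3 -c "
from h import *;lean();togo((.5282,.2542,.0387))
d=get_image('wrist');save(d,'w2.png')"
```

```text
t 14.5 q [-0.507  0.858 -0.37   1.416  0.586  1.593 -1.267] p [0.5273 0.2562 0.0367]
axes x,y,z: [[0.169, 0.748, -0.641], [0.975, -0.222, -0.003], [-0.144, -0.625, -0.767]]
lean 39.89806972404214 az -102.98998572941619 phi 0.22615329155426553
t 14.5 q [-0.507  0.858 -0.37   1.416  0.586  1.593 -1.267] p [0.5273 0.2562 0.0367]
axes x,y,z: [[0.169, 0.748, -0.641], [0.975, -0.222, -0.003], [-0.144, -0.625, -0.767]]
(0.5282, 0.2542, 0.0387) tool cm [-0.27  0.13 -0.04] |d| 0.3
```

View pics/w2.png

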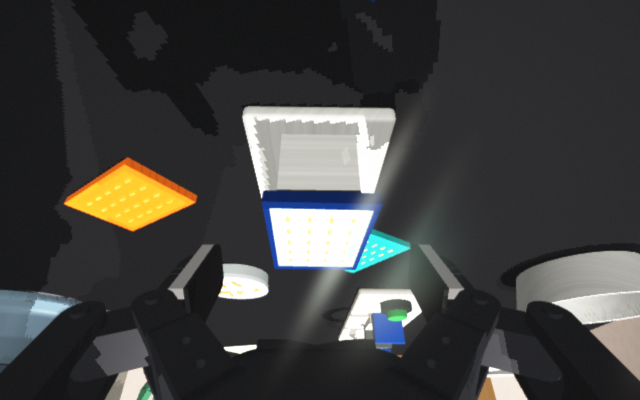

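The plate (centre about (320,232)) sits squarely between the open finger pads, whose tips are at (210,250) and (430,250). The kinematics put the grasp point within 3 mm of the plate centre, so I close now.

Emit:
apply_moves(
  series=[
    {"x": -0.2,"y": 0.1,"z": 0,"roll": 0.2,"gripper": 100},
    {"x": -0.2,"y": 0.1,"z": 0,"roll": 0.2,"gripper": 70},
    {"x": -0.2,"y": 0.1,"z": 0,"roll": 0.2,"gripper": 62},
    {"x": -0.2,"y": 0.1,"z": 0,"roll": 0.2,"gripper": 50},
    {"x": -0.2,"y": 0.1,"z": 0,"roll": 0.2,"gripper": 40},
    {"x": -0.2,"y": 0.1,"z": 0,"roll": 0.2,"gripper": 40},
    {"x": -0.2,"y": 0.1,"z": 0,"roll": 0.2,"gripper": 40},
    {"x": -0.2,"y": 0.1,"z": 0,"roll": 0.2,"gripper": 40},
  ],
)

```text
time: 15.35
tool_pos: [0.5277, 0.2538, 0.0374]
ee_rot: [0.735, 0.585, -0.268, 0.213]
contact_force: [-0.4, -0.2, 0.2]
opening: 0.0343
grip_force: 0.0
```

```bash
python3 -c "
from h import *;o,M=lean();print(o['opening'],o['grip_force']);togo((.5282,.2542,.16),(.565,-.04,.16))"
```

```text
t 15.35 q [-0.505  0.855 -0.368  1.418  0.586  1.592 -1.268] p [0.5277 0.2538 0.0374]
axes x,y,z: [[0.172, 0.747, -0.642], [0.974, -0.225, -0.001], [-0.145, -0.626, -0.766]]
lean 39.96693875732114 az -103.02792848536107 phi 0.05903339187873319
0.0343377249542873 0.0
t 15.35 q [-0.505  0.855 -0.368  1.418  0.586  1.592 -1.268] p [0.5277 0.2538 0.0374]
axes x,y,z: [[0.172, 0.747, -0.642], [0.974, -0.225, -0.001], [-0.145, -0.626, -0.766]]
(0.5282, 0.2542, 0.16) tool cm [-7.84  0.04 -9.42] |d| 12.3
(0.565, -0.04, 0.16) tool cm [-29.18  10.23   8.45] |d| 32.1
```

```bash
python3 -c "
from h import *
d=get_image('wrist');save(d,'w3.png')
s=get_image('scene');cv2.imwrite('pics/s3.png',cv2.resize(s['img'][200:340,300:460,::-1],None,fx=4,fy=4))
P=pts(s);Z=P[...,2];near=np.hypot(P[...,0]-.531,P[...,1]-.266)<.055
hs=cv2.cvtColor(s['img'],cv2.COLOR_RGB2HSV)
"
```

```text
(no output)
```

View pics/w3.png

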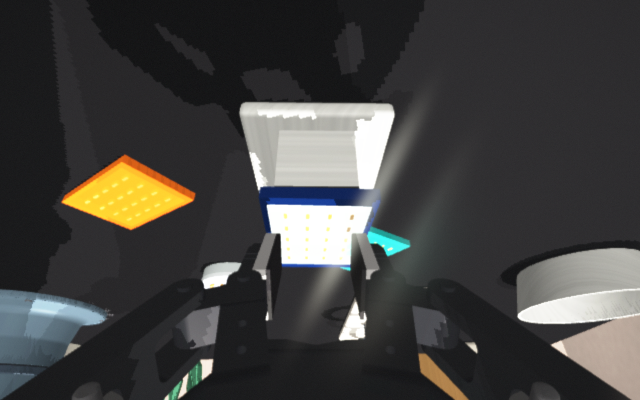

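View pics/s3.png

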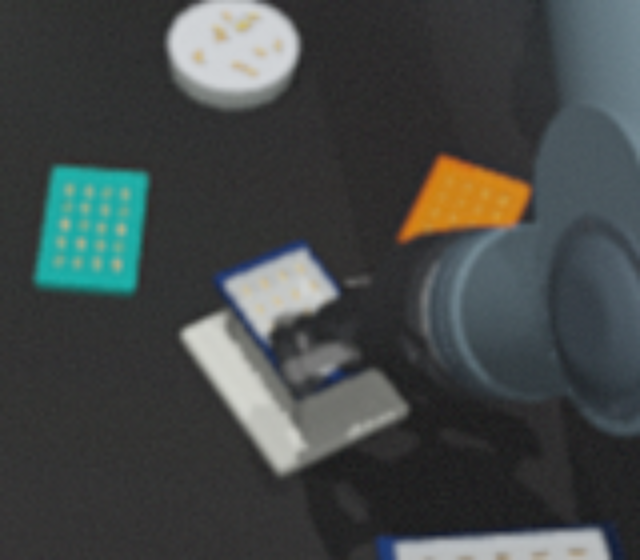

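The wrist view shows the fingers (tips at (268,235) and (362,235)) closed above the plate, not around it. The scene crop confirms they are over the plate's near half. I'll measure where the tips really are.

```bash
python3 -c "
from h import *
o,M=st()
d=get_image('wrist');P=pts(d)
for v,u in [(236,270),(238,268),(240,268),(250,266),(265,264),(290,262),(237,362),(240,364),(250,367),(265,369),(290,375),(225,315),(195,270),(262,315)]:
    w=P[v,u];print((u,v),w.round(4),'tool mm',((w-o['tool_pos'])@M*1000).round(1))
print('cam',(-np.array(d['R']).T@d['t']).round(3))
"
```

```text
t 15.45 q [-0.505  0.855 -0.368  1.418  0.586  1.592 -1.268] p [0.5277 0.2539 0.0374]
axes x,y,z: [[0.172, 0.747, -0.642], [0.974, -0.225, -0.001], [-0.145, -0.626, -0.766]]
(270, 236) [0.5166 0.2955 0.0662] tool mm [ 10.7 -20.2 -46.5]
(268, 238) [0.5165 0.2977 0.0682] tool mm [ 11.  -20.7 -49.4]
(268, 240) [0.5169 0.2984 0.0696] tool mm [ 10.8 -20.5 -50.9]
(266, 250) [0.5186 0.3036 0.0767] tool mm [ 10.3 -20.1 -59.9]
(264, 265) [0.5222 0.3129 0.087 ] tool mm [ 11.3 -18.6 -74.1]
(262, 290) [0.5269 0.3239 0.0998] tool mm [ 12.1 -16.5 -91.5]
(362, 237) [0.5578 0.2868 0.0671] tool mm [ 10.7  21.9 -47.8]
(364, 240) [0.5587 0.2888 0.0696] tool mm [ 10.8  22.4 -51.1]
(367, 250) [0.5599 0.2943 0.0768] tool mm [ 10.4  22.3 -60.1]
(369, 265) [0.5606 0.3031 0.0866] tool mm [ 10.8  21.  -73.3]
(375, 290) [0.5624 0.3161 0.1   ] tool mm [ 12.3  19.8 -91.9]
(315, 225) [0.5346 0.2818 0.0556] tool mm [ 10.4   0.5 -32.4]
(270, 195) [0.5209 0.3104 0.0538] tool mm [ 30.6 -19.3 -47. ]
(315, 262) [0.5231 0.2322 0.0553] tool mm [-28.5   0.4   0.5]
cam [0.567 0.42  0.13 ]
```

The depth image puts the real fingertips about 46 mm behind the reported TCP. That fits the fingers closing 10 mm above the plate without contact. I'll open, advance partway and measure again.

Emit:
apply_moves(
  series=[
    {"x": 0,"y": 0,"z": 0,"roll": 0,"gripper": 100},
    {"x": 0,"y": 0,"z": 0,"roll": 0,"gripper": 100},
    {"x": 0,"y": 0,"z": 0,"roll": 0,"gripper": 100},
    {"x": 0,"y": 0,"z": 0,"roll": 0,"gripper": 100},
    {"x": 0,"y": 0,"z": 0,"roll": 0,"gripper": 100},
    {"x": 0,"y": 0,"z": 1,"roll": 0,"gripper": 100},
    {"x": 0,"y": 0,"z": 2,"roll": 0,"gripper": 100},
    {"x": 0,"y": 0,"z": 3,"roll": 0,"gripper": 100},
    {"x": 0,"y": 0,"z": 3,"roll": 0,"gripper": 100},
  ],
)

```text
time: 16.4
tool_pos: [0.5223, 0.2321, 0.0129]
ee_rot: [0.735, 0.584, -0.27, 0.213]
contact_force: [-1.0, -0.2, 0.1]
opening: 0.0855
grip_force: 0.0
```

```bash
python3 -c "
from h import *
o,M=lean();print(o['opening'],o['contact_force'])
d=get_image('wrist');P=pts(d);T=(P-o['tool_pos'])@M*1000
m=(abs(abs(T[...,1])-42)<12)&(abs(T[...,0])<16)&(T[...,2]>-110)&(T[...,2]<10)
for s in(-1,1):
    q=T[m&(np.sign(T[...,1])==s)];q=q[np.argsort(-q[:,2])][:8];print(q.round(0).tolist())
P=P.reshape(-1,3);q=P[(P[:,2]>.05)&(P[:,2]<.062)&(np.hypot(P[:,0]-.531,P[:,1]-.266)<.056)]
print(len(q),cv2.minAreaRect((q[:,:2]*1000).astype(np.float32)))
t=T.reshape(-1,3)
save(d,'w4.png')"
```

```text
t 16.4 q [-0.486  0.863 -0.36   1.469  0.598  1.541 -1.279] p [0.5223 0.2321 0.0129]
axes x,y,z: [[0.171, 0.744, -0.646], [0.974, -0.226, -0.002], [-0.148, -0.628, -0.764]]
lean 40.21171274065711 az -103.22843409120415 phi 0.2142065701230554
0.08553932715349293 [-1.0478483  -0.21612525  0.05869721]
[[9.0, -50.0, 10.0], [11.0, -46.0, 10.0], [9.0, -42.0, 10.0], [10.0, -47.0, 10.0], [9.0, -42.0, 10.0], [11.0, -51.0, 10.0], [9.0, -48.0, 10.0], [10.0, -48.0, 10.0]]
[[10.0, 53.0, 10.0], [10.0, 53.0, 10.0], [9.0, 45.0, 10.0], [9.0, 50.0, 10.0], [10.0, 51.0, 10.0], [10.0, 46.0, 10.0], [10.0, 45.0, 10.0], [10.0, 44.0, 9.0]]
12638 ((530.6036987304688, 265.10382080078125), (86.33104705810547, 110.24569702148438), 75.02923583984375)
```

```bash
python3 -c "
from h import *
o,M=st()
d=get_image('wrist');P=pts(d);T=(P-o['tool_pos'])@M*1000
m=(abs(abs(T[...,1])-44)<12)&(abs(T[...,0])<16)&(T[...,2]>-110)&(P[...,2]>.025)
for s in(-1,1):
    k=m&(np.sign(T[...,1])==s);q=T[k];i=np.argsort(-q[:,2])[:400:50];print(q[i].round(0).tolist(),P[k][i[0]].round(3))
"
```

```text
t 16.45 q [-0.487  0.863 -0.361  1.467  0.598  1.542 -1.278] p [0.5227 0.2332 0.0135]
axes x,y,z: [[0.171, 0.745, -0.644], [0.974, -0.226, -0.002], [-0.147, -0.628, -0.765]]
[[-7.0, -42.0, -50.0], [-7.0, -42.0, -53.0], [5.0, -42.0, -54.0], [1.0, -42.0, -55.0], [-5.0, -42.0, -56.0], [0.0, -42.0, -57.0], [11.0, -48.0, -58.0], [-8.0, -42.0, -59.0]] [0.488 0.269 0.057]
[[4.0, 44.0, -50.0], [3.0, 43.0, -53.0], [-3.0, 43.0, -54.0], [-4.0, 43.0, -55.0], [1.0, 43.0, -56.0], [-4.0, 43.0, -57.0], [11.0, 49.0, -58.0], [7.0, 43.0, -59.0]] [0.573 0.258 0.05 ]
```

View pics/w4.png

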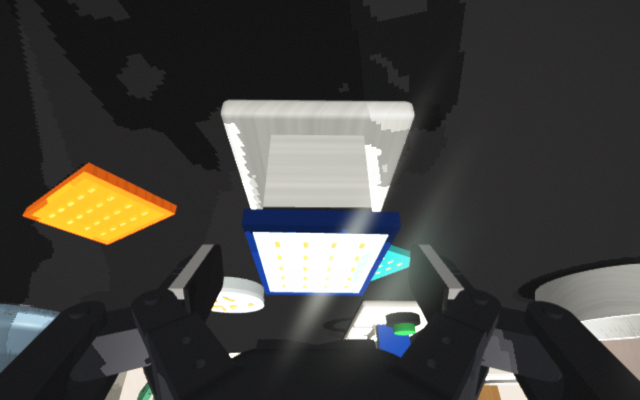

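Open tips measure about 50 mm behind the reported TCP, and the plate is centred between them. The plate centre is at tool (0, 0.7, -52) mm, so about 15 mm more advance puts the pad centres on the edges.

Emit:
apply_moves(
  series=[
    {"x": 0,"y": 0,"z": 0.8,"roll": 0.1,"gripper": 100},
    {"x": 0,"y": 0,"z": 1.5,"roll": 0.1,"gripper": 100},
    {"x": 0,"y": 0,"z": 1.5,"roll": 0.1,"gripper": 100},
    {"x": 0,"y": 0,"z": 1.5,"roll": 0.1,"gripper": 75},
    {"x": 0,"y": 0,"z": 1.5,"roll": 0.1,"gripper": 65},
    {"x": 0,"y": 0,"z": 1.5,"roll": 0.1,"gripper": 55},
    {"x": 0,"y": 0,"z": 1.5,"roll": 0.1,"gripper": 50},
    {"x": 0,"y": 0,"z": 1.5,"roll": 0.1,"gripper": 50},
    {"x": 0,"y": 0,"z": 1.5,"roll": 0.1,"gripper": 50},
  ],
)

```text
time: 17.4
tool_pos: [0.5216, 0.2265, 0.0035]
ee_rot: [0.736, 0.585, -0.267, 0.213]
contact_force: [-0.3, 2.3, 1.5]
opening: 0.0531
grip_force: 62.5
```

```bash
python3 -c "
from h import *;o,M=lean();print(o['opening'],o['grip_force'],o['contact_force']);p=o['tool_pos'];togo(p+[0,0,.04],p+[0,0,.11])"
```

```text
t 17.4 q [-0.48   0.866 -0.358  1.486  0.604  1.517 -1.286] p [0.5216 0.2265 0.0035]
axes x,y,z: [[0.174, 0.747, -0.641], [0.974, -0.226, 0.001], [-0.144, -0.625, -0.767]]
lean 39.88007962485486 az -102.95104205753681 phi -0.11516735080853091
0.05314044805718889 62.49187412671745 [-0.30193442  2.25716453  1.53352596]
t 17.4 q [-0.48   0.866 -0.358  1.486  0.604  1.517 -1.286] p [0.5216 0.2265 0.0035]
axes x,y,z: [[0.174, 0.747, -0.641], [0.974, -0.226, 0.001], [-0.144, -0.625, -0.767]]
[0.52162773 0.22654961 0.04346523] tool cm [-2.56  0.01 -3.07] |d| 4.0
[0.52162773 0.22654961 0.11346523] tool cm [-7.05  0.01 -8.44] |d| 11.0
```

Gripped: opening 53 mm, force 62 N. I lift straight up.

Emit:
apply_moves(
  series=[
    {"x": -0.65,"y": 0,"z": -0.75,"roll": 0,"gripper": 50},
    {"x": -1.9,"y": 0,"z": -2.3,"roll": 0,"gripper": 50},
    {"x": -3.9,"y": 0,"z": -4.6,"roll": 0,"gripper": 50},
    {"x": -5.8,"y": 0,"z": -6.9,"roll": 0,"gripper": 50},
    {"x": -7,"y": 0,"z": -8.4,"roll": 0,"gripper": 50},
    {"x": -7,"y": 0,"z": -8.4,"roll": 0,"gripper": 50},
    {"x": -7,"y": 0,"z": -8.4,"roll": 0,"gripper": 50},
  ],
)

```text
time: 18.1
tool_pos: [0.5212, 0.226, 0.1123]
ee_rot: [0.736, 0.585, -0.267, 0.213]
contact_force: [-0.4, 0.3, -2.2]
opening: 0.0524
grip_force: 62.3
```

```bash
cat > meas.py <<'E'
from h import *
def plate():
    o,M=lean();print(o['opening'],o['grip_force'])
    d=get_image('wrist');P=pts(d);T=(P-o['tool_pos'])@M*1000
    hs=cv2.cvtColor(d['img'],cv2.COLOR_RGB2HSV)
    m=(abs(T[...,1])<26)&(T[...,2]>-105)&(T[...,2]<-25)&(abs(T[...,0])<42)
    q=P[m];c=q.mean(0);n=np.linalg.svd(q-c,full_matrices=False)[2][2];
    r=q[abs((q-c)@n)<.004];c=r.mean(0);n=np.linalg.svd(r-c,full_matrices=False)[2][2];n*=np.sign(n[2])
    r=q[abs((q-c)@n)<.003]
    e=cv2.minAreaRect((r[:,:2]*1000).astype(np.float32));print(len(r),'normal',n.round(4),'rect',np.round(e[0],1),np.round(e[1],1),e[2],'z',r[:,2].mean())
    t=(r-o['tool_pos'])@M*1000;l=(r[:,:2]@[np.cos(np.radians(76.3)),np.sin(np.radians(76.3))])
    print('tool range',t.min(0).round(1),t.max(0).round(1));return d,P,o,M
if __name__=='__main__': plate()
E
python3 meas.py
```

```text
t 18.1 q [-0.465  0.726 -0.381  1.47   0.566  1.651 -1.216] p [0.5212 0.226  0.1123]
axes x,y,z: [[0.174, 0.747, -0.642], [0.974, -0.226, 0.001], [-0.144, -0.625, -0.767]]
lean 39.913952893291295 az -103.00839903918141 phi -0.07381163953041656
0.05242967145447381 62.345175188966095
11030 normal [0.0125 0.0186 0.9997] rect [530.2 265.1] [87.2 52. ] 76.94271850585938 z 0.1636872187652891
tool range [-35.6 -26.  -93.6] [ 32.9  26.  -37. ]
```

```bash
python3 -c "
from h import *;togo((.576,-.035,.114))"; python3 - <<'E'
from chk import *
q=np.array([-.465,.726,-.381,1.47,.566,1.651,-1.216])
world(q,[(.576,-.035,.114),(.5517,-.134,.087),(.538,-.19,.018),(.538,-.19,.0035),(.53,-.19,.1),(.57,-.05,.1)])
E
```

```text
t 18.15 q [-0.465  0.727 -0.38   1.471  0.566  1.651 -1.216] p [0.5206 0.2255 0.1114]
axes x,y,z: [[0.173, 0.746, -0.643], [0.974, -0.226, -0.001], [-0.146, -0.626, -0.766]]
(0.576, -0.035, 0.114) tool cm [-18.65  11.29  15.31] |d| 26.6
(0.576, -0.035, 0.114) cm [-18.64  11.21  15.42] q [-0.15  0.59 -0.28  1.68  0.7   1.43 -0.94] perr mm [-0. -0.  0.] lean 39.92 az -102.98 yz 0.001
(0.5517, -0.134, 0.087) cm [-6.09 -0.14  8.61] q [-0.03  0.55 -0.23  1.81  0.76  1.29 -0.89] perr mm [ 0. -0. -0.] lean 39.92 az -102.98 yz 0.001
(0.538, -0.19, 0.018) cm [ 0.01 -0.08  8.99] q [ 0.02  0.63 -0.19  1.87  0.85  1.14 -0.94] perr mm [ 0. -0.  0.] lean 39.92 az -102.98 yz 0.001
(0.538, -0.19, 0.0035) cm [ 0.93 -0.    1.11] q [ 0.02  0.65 -0.18  1.87  0.86  1.12 -0.96] perr mm [-0. -0.  0.] lean 39.92 az -102.98 yz 0.001
(0.53, -0.19, 0.1) cm [-6.33 -0.77 -7.29] q [ 0.04  0.49 -0.21  1.88  0.79  1.23 -0.83] perr mm [0. 0. 0.] lean 39.92 az -102.98 yz 0.001
(0.57, -0.05, 0.1) cm [11.15  0.74 -9.33] q [-0.13  0.59 -0.27  1.71  0.71  1.39 -0.95] perr mm [ 0.  0. -0.] lean 39.92 az -102.98 yz 0.001
```

Emit:
apply_moves(
  series=[
    {"x": -2.8,"y": 1.7,"z": 2.3,"roll": 0,"gripper": 50},
    {"x": -5.6,"y": 3.4,"z": 4.6,"roll": 0,"gripper": 50},
    {"x": -8.4,"y": 5.1,"z": 6.9,"roll": 0,"gripper": 50},
    {"x": -11.2,"y": 6.8,"z": 9.2,"roll": 0,"gripper": 50},
    {"x": -14,"y": 8.5,"z": 11.5,"roll": 0,"gripper": 50},
    {"x": -16.8,"y": 10.2,"z": 13.8,"roll": 0,"gripper": 50},
    {"x": -18.6,"y": 11.3,"z": 15.3,"roll": 0,"gripper": 50},
    {"x": -18.6,"y": 11.3,"z": 15.3,"roll": 0,"gripper": 50},
    {"x": -18.6,"y": 11.3,"z": 15.3,"roll": 0,"gripper": 50},
    {"x": -18.6,"y": 11.3,"z": 15.3,"roll": 0,"gripper": 50},
  ],
)

```text
time: 19.15
tool_pos: [0.576, -0.0319, 0.1132]
ee_rot: [0.735, 0.586, -0.268, 0.212]
contact_force: [0.3, 0.5, -1.0]
opening: 0.0528
grip_force: 62.4
```

```bash
python3 - <<'E'
from meas import *
d,P,o,M=plate();save(d,'w5.png')
hs=cv2.cvtColor(d['img'],cv2.COLOR_RGB2HSV);Z=P[...,2]
a=np.radians(76.3);u=np.array([np.cos(a),np.sin(a)]);v=np.array([-u[1],u[0]])
S=np.array([.547,-.151]);X=(P[...,:2]-S)@u*-1000;Y=(P[...,:2]-S)@v*-1000
B=(hs[...,0]>100)&(hs[...,0]<130)&(hs[...,1]>110)
for nm,lo,hi in(('-stop',-65,-35),('+stop',35,65)):
    m=(X>lo)&(X<hi)&(abs(Y)<40)&(Z>.052)&(Z<.062)&B
    if m.sum()>5: print(nm,m.sum(),'X',np.percentile(X[m],[2,50,98]).round(1),'Y',np.percentile(Y[m],[2,50,98]).round(1),'Z',np.median(Z[m]).round(4),cv2.minAreaRect((P[m][:,:2]*1000).astype(np.float32)))
m=(abs(X)<47)&(abs(Y)<40)&(Z>.045)&(Z<.0525);print('ledge',m.sum(),np.percentile(Y[m],[1,50,99]) if m.any() else '')
m=(abs(Z-.012)<.005)&(X>-135)&(X<-60)&(abs(Y)<75);print('base Y',m.sum(),np.percentile(Y[m],[.5,99.5]) if m.any() else '')
g=(hs[...,0]>45)&(hs[...,0]<80)&(hs[...,1]>120)&(Z>.028)&(Z<.042)
if g.sum()>5: print('sw',g.sum(),P[g].mean(0),cv2.minAreaRect((P[g][:,:2]*1000).astype(np.float32)),np.median(Z[g]),'X',X[g].mean(),'Y',Y[g].mean())
E
```

```text
t 19.15 q [-0.148  0.591 -0.281  1.677  0.699  1.432 -0.94 ] p [ 0.576  -0.0319  0.1132]
axes x,y,z: [[0.17, 0.748, -0.642], [0.975, -0.223, -0.002], [-0.145, -0.625, -0.767]]
lean 39.90532023747343 az -103.06043925506545 phi 0.19817843632812115
0.05276244692484855 62.359527996741235
11049 normal [0.0148 0.0177 0.9997] rect [585.   7.] [87.3 52. ] 77.0462646484375 z 0.1645319278593078
tool range [-35.7 -26.  -93.4] [ 33.   26.  -36.9]
-stop 236 X [-49.8 -47.3 -43.2] Y [-19.8   1.1  21.6] Z 0.0537 ((559.2537231445312, -106.11320495605469), (7.418671607971191, 42.39531326293945), 75.17346954345703)
ledge 90 [-20.71606678   0.83944511  22.48826987]
base Y 6359 [-52.66112671  54.8898199 ]
sw 731 [ 0.57411702 -0.04418994  0.03233789] ((573.76611328125, -45.79343795776367), (26.260583877563477, 25.923534393310547), 24.564002990722656) 0.03271903749258006 X -110.19356945801526 Y 1.0488242573495823
```

View pics/w5.png

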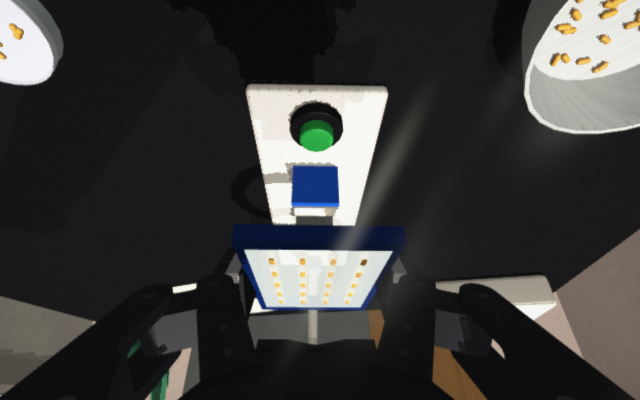

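The wrist view shows the held plate level (rows 228–310). Ahead of it are the switch at (316,135) and the near blue stop at (315,185). From the stop, switch and ledge, the stage centre comes out at about (0.548, -0.152).

```bash
python3 -c "
from h import *;togo((.5517,-.135,.0875),(.5387,-.1914,.0185),(.5387,-.1914,.0035))"
```

```text
t 19.2 q [-0.149  0.591 -0.282  1.677  0.699  1.432 -0.94 ] p [ 0.5763 -0.0315  0.1135]
axes x,y,z: [[0.17, 0.748, -0.641], [0.975, -0.223, -0.002], [-0.144, -0.625, -0.767]]
(0.5517, -0.135, 0.0875) tool cm [-6.5  -0.09  8.81] |d| 11.0
(0.5387, -0.1914, 0.0185) tool cm [-6.51 -0.09 17.82] |d| 19.0
(0.5387, -0.1914, 0.0035) tool cm [-5.55 -0.09 18.97] |d| 19.8
```

Emit:
apply_moves(
  series=[
    {"x": -2.5,"y": -0.1,"z": 3,"roll": 0.2,"gripper": 50},
    {"x": -5,"y": -0.1,"z": 6,"roll": 0.2,"gripper": 50},
    {"x": -6.5,"y": -0.1,"z": 8.8,"roll": 0.2,"gripper": 50},
    {"x": -6.5,"y": -0.1,"z": 11,"roll": 0.2,"gripper": 50},
    {"x": -6.5,"y": -0.1,"z": 13.5,"roll": 0.2,"gripper": 50},
    {"x": -6.5,"y": -0.1,"z": 16,"roll": 0.2,"gripper": 50},
    {"x": -6.5,"y": -0.1,"z": 17.8,"roll": 0.2,"gripper": 50},
    {"x": -6.5,"y": -0.1,"z": 17.8,"roll": 0.2,"gripper": 50},
    {"x": -6.5,"y": -0.1,"z": 17.8,"roll": 0.2,"gripper": 50},
  ],
)

```text
time: 20.1
tool_pos: [0.5393, -0.1926, 0.0197]
ee_rot: [0.737, 0.584, -0.267, 0.213]
contact_force: [-0.1, 1.1, -0.3]
opening: 0.053
grip_force: 62.4
```

```bash
python3 - <<'E'
from meas import *
d,P,o,M=plate();save(d,'w6.png');print(o['contact_force'])
hs=cv2.cvtColor(d['img'],cv2.COLOR_RGB2HSV);Z=P[...,2]
a=np.radians(76.3);u=np.array([np.cos(a),np.sin(a)]);v=np.array([-u[1],u[0]])
S=np.array([.5477,-.1524]);X=(P[...,:2]-S)@u*-1000;Y=(P[...,:2]-S)@v*-1000
B=(hs[...,0]>100)&(hs[...,0]<130)&(hs[...,1]>110)
m=(X>-62)&(X<-38)&(abs(Y)<40)&(Z>.051)&(Z<.060)&B
print('-stop',m.sum(),'X',np.percentile(X[m],[2,50,98]).round(1),'Y',np.percentile(Y[m],[2,50,98]).round(1),np.median(Z[m]))
g=(hs[...,0]>45)&(hs[...,0]<80)&(hs[...,1]>120)&(Z>.030)&(Z<.042)
print('sw',g.sum(),P[g].mean(0),'X',np.percentile(X[g],[2,50,98]),'Y',np.percentile(Y[g],[2,50,98]),np.median(Z[g]))
togo((.5387,-.1914,.0185),(.5387,-.1914,.0035))
E
```

```text
t 20.1 q [ 0.022  0.626 -0.183  1.867  0.847  1.14  -0.933] p [ 0.5393 -0.1926  0.0197]
axes x,y,z: [[0.176, 0.746, -0.642], [0.974, -0.227, 0.002], [-0.144, -0.625, -0.767]]
lean 39.922432103277316 az -102.96295402840475 phi -0.22083383012533872
0.052957247874464104 62.41530577652156
11200 normal [0.0087 0.0273 0.9996] rect [ 548.3 -153.2] [87.5 52. ] 76.85944366455078 z 0.07105958762865414
tool range [-35.5 -26.  -93.5] [ 33.2  26.  -37.1]
[-0.1160463   1.1359751  -0.28723236]
-stop 2491 X [-50.6 -49.  -43.8] Y [-21.1  -0.9  19.1] 0.053919128770286<stdin>:10: RuntimeWarning: Mean of empty slice.
  ret = um.true_divide(
Traceback (most recent call last):
IndexError: index -1 is out of bounds for axis 0 with size 0
```

Plate hovers 16 mm over the stage and is offset under 1.5 mm. I trim y by -1.3 mm and lower it.

Emit:
apply_moves(
  series=[
    {"x": 0,"y": -0.13,"z": 0,"roll": -0.2,"gripper": 50},
    {"x": 0.25,"y": -0.13,"z": 0.3,"roll": -0.2,"gripper": 50},
    {"x": 0.5,"y": -0.13,"z": 0.6,"roll": -0.2,"gripper": 50},
    {"x": 0.75,"y": -0.13,"z": 0.9,"roll": -0.2,"gripper": 50},
    {"x": 0.9,"y": -0.13,"z": 1.07,"roll": -0.2,"gripper": 50},
    {"x": 1.0,"y": -0.13,"z": 1.2,"roll": -0.2,"gripper": 50},
    {"x": 1.0,"y": -0.13,"z": 1.2,"roll": -0.2,"gripper": 50},
    {"x": 1.0,"y": -0.13,"z": 1.2,"roll": -0.2,"gripper": 50},
  ],
)

```text
time: 20.95
tool_pos: [0.5376, -0.1936, 0.0042]
ee_rot: [0.736, 0.585, -0.267, 0.213]
contact_force: [-0.2, 0.4, -1.1]
opening: 0.0533
grip_force: 62.4
```

```bash
python3 - <<'E'
from meas import *
d,P,o,M=plate();print(o['contact_force'])
E
```

```text
t 20.95 q [ 0.019  0.651 -0.177  1.87   0.859  1.121 -0.952] p [ 0.5376 -0.1936  0.0042]
axes x,y,z: [[0.174, 0.746, -0.642], [0.974, -0.226, 0.0], [-0.145, -0.626, -0.766]]
lean 39.968366776161695 az -103.03290608440666 phi -0.04291722392640743
0.05333612406719336 62.417682548984885
14142 normal [0.0153 0.0326 0.9994] rect [ 547.8 -149.4] [97.2 52. ] 76.9117202758789 z 0.05507149952980477
tool range [-35.4 -26.  -99.4] [ 41.6  26.  -37.2]
[-0.23427898  0.35876666 -1.11581022]
```

Emit:
apply_moves(
  series=[
    {"x": 0.04,"y": 0,"z": 0.05,"roll": 0,"gripper": 50},
    {"x": 0.07,"y": 0,"z": 0.08,"roll": 0,"gripper": 50},
    {"x": 0.07,"y": 0,"z": 0.08,"roll": 0,"gripper": 50},
  ],
)

```text
time: 21.3
tool_pos: [0.5378, -0.1936, 0.0035]
ee_rot: [0.736, 0.584, -0.267, 0.213]
contact_force: [-0.8, 0.2, 0.4]
opening: 0.0533
grip_force: 62.6
```

Emit:
apply_moves(
  series=[
    {"x": 0,"y": 0,"z": 0,"roll": 0,"gripper": 66},
    {"x": 0,"y": 0,"z": 0,"roll": 0,"gripper": 72},
    {"x": 0,"y": 0,"z": 0,"roll": 0,"gripper": 85},
    {"x": 0,"y": 0,"z": 0,"roll": 0,"gripper": 100},
    {"x": 0,"y": 0,"z": 0,"roll": 0,"gripper": 100},
    {"x": 0,"y": 0,"z": 0,"roll": 0,"gripper": 100},
  ],
)

```text
time: 21.9
tool_pos: [0.5376, -0.1935, 0.0032]
ee_rot: [0.736, 0.585, -0.267, 0.213]
contact_force: [-0.0, -0.6, -0.3]
opening: 0.0852
grip_force: 0.0
```

```bash
python3 - <<'E'
from meas import *
o,M=lean();print(o['opening'],o['contact_force'])
d=get_image('wrist');P=pts(d);save(d,'w7.png');Z=P[...,2];hs=cv2.cvtColor(d['img'],cv2.COLOR_RGB2HSV)
a=np.radians(76.3);u=np.array([np.cos(a),np.sin(a)]);v=np.array([-u[1],u[0]])
S=np.array([.5477,-.1524]);X=(P[...,:2]-S)@u*-1000;Y=(P[...,:2]-S)@v*-1000
B=(hs[...,0]>100)&(hs[...,0]<130)&(hs[...,1]>110)
m=(abs(X)<45)&(abs(Y)<34)&(Z>.050)&(Z<.062)
q=np.c_[X[m],Y[m]].astype(np.float32);print('plate',cv2.minAreaRect(q),np.percentile(q,[1,99],axis=0),np.median(Z[m]))
A=np.c_[X[m],Y[m],np.ones(m.sum())];print('slope',np.linalg.lstsq(A,Z[m]*1000,rcond=None)[0])
# profile along centreline
for x0 in range(-54,-30,1):
    k=(abs(X-x0)<.5)&(abs(Y)<15)&(Z>.02)
    if k.any(): print(x0,round(float(np.median(Z[k]))*1000,1),B[k].mean().round(1),end=' | ')
print()
togo(o['tool_pos']-.12*M[:,2])
E
```

```text
t 21.9 q [ 0.019  0.652 -0.177  1.87   0.86   1.12  -0.954] p [ 0.5376 -0.1935  0.0032]
axes x,y,z: [[0.173, 0.747, -0.642], [0.974, -0.226, 0.001], [-0.145, -0.626, -0.766]]
lean 39.96098498868077 az -103.02016848438429 phi -0.04633771918564966
0.0852473145396486 [-0.03966422 -0.59113168 -0.32239841]
plate ((-0.07033157348632812, 0.3347034454345703), (54.53926467895508, 90.61946868896484), 88.71574401855469) [[-44.47773514 -25.91814751]
 [ 42.10626968  27.2323349 ]] 0.05512258662513888
slope [ 1.15057623e-02 -9.86437315e-04  5.50546473e+01]
-54 90.1 0.0 | -52 52.0 1.0 | -51 41.3 1.0 | -50 39.5 1.0 | -49 42.3 0.9 | -48 93.5 0.3 | -47 92.9 0.2 | -46 91.8 0.2 | -45 90.5 0.2 | -44 89.5 0.1 | -43 88.4 0.0 | -42 87.2 0.0 | -41 86.1 0.0 | -40 84.6 0.4 | -39 54.5 0.5 | -38 83.2 0.3 | -37 82.7 0.2 | -36 81.9 0.3 | -35 55.3 0.6 | -34 55.2 0.3 | -33 55.1 0.0 | -32 55.2 0.0 | -31 55.2 0.0 | 
t 21.95 q [ 0.019  0.652 -0.177  1.87   0.86   1.12  -0.953] p [ 0.5376 -0.1935  0.0032]
axes x,y,z: [[0.173, 0.747, -0.642], [0.974, -0.226, 0.001], [-0.145, -0.626, -0.767]]
[ 0.55500252 -0.11841765  0.09512893] tool cm [  0.   0. -12.] |d| 12.0
```

View pics/w7.png

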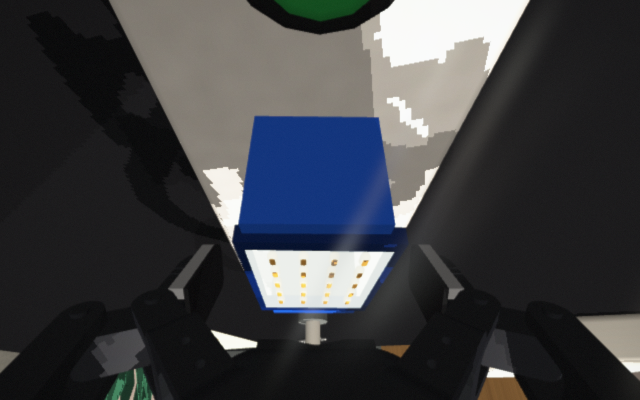

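The plate lies flat and centred between the stops (plate columns 234–408, stop columns 243–393), and the fingers are open and clear of it. I retreat along the tool axis and close the fingers for the press.

Emit:
apply_moves(
  series=[
    {"x": 0,"y": 0,"z": -2,"roll": 0,"gripper": 100},
    {"x": 0,"y": 0,"z": -5,"roll": 0,"gripper": 100},
    {"x": 0,"y": 0,"z": -9,"roll": 0,"gripper": 100},
    {"x": 0,"y": 0,"z": -12,"roll": 0,"gripper": 100},
    {"x": 2,"y": 0,"z": -13,"roll": 0,"gripper": 0},
    {"x": 6,"y": 0,"z": -12,"roll": 0,"gripper": 0},
    {"x": 6,"y": 0,"z": -12,"roll": 0,"gripper": 0},
    {"x": 6,"y": 0,"z": -12,"roll": 0,"gripper": 0},
    {"x": 6,"y": 0,"z": -12,"roll": 0,"gripper": 0},
    {"x": 6,"y": 0,"z": -12,"roll": 0,"gripper": 0},
  ],
)

```text
time: 22.95
tool_pos: [0.5656, -0.0754, 0.0575]
ee_rot: [0.737, 0.583, -0.268, 0.213]
contact_force: [0.1, -0.5, 1.3]
opening: 0.0003
grip_force: 0.0
```

```bash
python3 - <<'E'
from meas import *
o,M=lean();print(o['opening'],o['contact_force'])
d=get_image('wrist');P=pts(d);save(d,'w8.png');T=(P-o['tool_pos'])@M*1000;Z=P[...,2];hs=cv2.cvtColor(d['img'],cv2.COLOR_RGB2HSV)
m=(abs(T[...,1])<20)&(T[...,0]<14)&(T[...,0]>4)&(T[...,2]>-90)&(T[...,2]<-15)&(hs[...,1]<100)&(Z>.038)
q=T[m];print('tip',q[np.argsort(-q[:,2])][:60:10].round(1).tolist())
g=(hs[...,0]>45)&(hs[...,0]<80)&(hs[...,1]>120)&(Z>.025)&(Z<.042);print('sw',g.sum(),P[g].mean(0) if g.any() else '',np.percentile(Z[g],[5,50,95]) if g.any() else '', cv2.minAreaRect((P[g][:,:2]*1000).astype(np.float32)) if g.any() else '')
togo((.5657,-.0744,.035),(.5657,-.0744,.0127))
E
```

```text
t 22.95 q [-0.109  0.634 -0.252  1.749  0.748  1.316 -0.976] p [ 0.5656 -0.0754  0.0575]
axes x,y,z: [[0.176, 0.745, -0.643], [0.974, -0.228, 0.002], [-0.145, -0.626, -0.766]]
lean 40.01957425424582 az -103.05406180807273 phi -0.1763503463688185
0.00030236739293827393 [ 0.10860391 -0.50375697  1.27875999]
tip [[10.5, 6.2, -41.4], [10.3, 7.1, -42.2], [11.1, 4.2, -42.8], [10.8, 4.7, -43.3], [11.0, 3.7, -43.7], [10.6, 1.4, -44.1]]
sw 1503 [ 0.57438716 -0.04300529  0.03167442] [0.02623099 0.03273035 0.03368803] ((573.4585571289062, -46.09645080566406), (26.348552703857422, 26.776214599609375), 45.8055534362793)
t 23.0 q [-0.109  0.634 -0.252  1.749  0.748  1.316 -0.976] p [ 0.5657 -0.0752  0.0576]
axes x,y,z: [[0.176, 0.746, -0.643], [0.974, -0.228, 0.002], [-0.145, -0.626, -0.766]]
(0.5657, -0.0744, 0.035) tool cm [ 1.51 -0.02  1.68] |d| 2.3
(0.5657, -0.0744, 0.0127) tool cm [ 2.95 -0.03  3.39] |d| 4.5
```

View pics/w8.png

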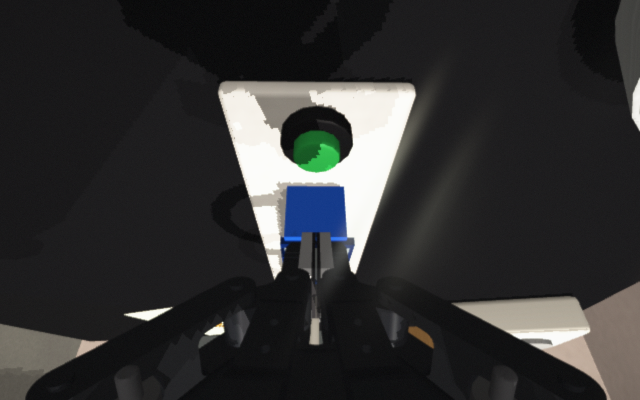

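The closed fingertips (316,235) are clear of the plate, with the green switch cap at (316,150). I move the tip corner to just above the cap.

Emit:
apply_moves(
  series=[
    {"x": 0.9,"y": 0.1,"z": 1.2,"roll": 0,"gripper": 0},
    {"x": 1.7,"y": 0.1,"z": 2.4,"roll": 0,"gripper": 0},
    {"x": 2.5,"y": 0.1,"z": 3.6,"roll": 0,"gripper": 0},
    {"x": 2.5,"y": 0.1,"z": 3.6,"roll": 0,"gripper": 0},
    {"x": 2.5,"y": 0.1,"z": 3.6,"roll": 0,"gripper": 0},
  ],
)

```text
time: 23.5
tool_pos: [0.5647, -0.078, 0.012]
ee_rot: [0.736, 0.585, -0.268, 0.212]
contact_force: [0.2, -0.1, 0.7]
opening: 0.0
grip_force: 0.0
```

```bash
python3 -c "
from h import *
togo((.5653,-.079,.0092),(.5653,-.079,.004),(.5653,-.079,.0))
o,M=st();print(o['contact_force'])
d=get_image('wrist');P=pts(d);T=(P-o['tool_pos'])@M*1000;hs=cv2.cvtColor(d['img'],cv2.COLOR_RGB2HSV)
m=(abs(T[...,1])<14)&(abs(T[...,0])<14)&(T[...,2]>-60)&(T[...,2]<-38)&(hs[...,1]<100);print('tip lowest',np.sort(P[m][:,2])[:5], P[m][np.argmin(P[m][:,2])])
"
```

```text
t 23.5 q [-0.114  0.702 -0.24   1.755  0.775  1.261 -1.02 ] p [ 0.5647 -0.078   0.012 ]
axes x,y,z: [[0.172, 0.746, -0.643], [0.974, -0.226, -0.002], [-0.146, -0.626, -0.766]]
(0.5653, -0.079, 0.0092) tool cm [0.12 0.08 0.27] |d| 0.3
(0.5653, -0.079, 0.004) tool cm [0.45 0.09 0.67] |d| 0.8
(0.5653, -0.079, 0.0) tool cm [0.71 0.09 0.97] |d| 1.2
t 23.5 q [-0.114  0.702 -0.24   1.755  0.775  1.261 -1.02 ] p [ 0.5647 -0.078   0.012 ]
axes x,y,z: [[0.172, 0.746, -0.643], [0.974, -0.226, -0.002], [-0.146, -0.626, -0.766]]
[ 0.17856042 -0.10636665  0.69075361]
tip lowest [0.03677216 0.03686897 0.03710423 0.0371866  0.03723529] [ 0.57566386 -0.04550926  0.03677216]
```

Emit:
apply_moves(
  series=[
    {"x": 0.13,"y": 0,"z": 0.15,"roll": 0,"gripper": 0},
    {"x": 0.26,"y": 0,"z": 0.31,"roll": 0,"gripper": 0},
    {"x": 0.39,"y": 0,"z": 0.46,"roll": 0,"gripper": 0},
    {"x": 0.39,"y": 0,"z": 0.46,"roll": 0,"gripper": 0},
  ],
)

```text
time: 23.95
tool_pos: [0.566, -0.0775, 0.0074]
ee_rot: [0.736, 0.585, -0.267, 0.213]
contact_force: [0.7, 1.3, 1.7]
opening: 0.0004
grip_force: 1.2
```

Emit:
apply_moves(
  series=[
    {"x": 0.1,"y": 0,"z": 0.12,"roll": 0,"gripper": 0},
    {"x": 0.2,"y": 0,"z": 0.23,"roll": 0,"gripper": 0},
    {"x": 0.26,"y": 0,"z": 0.31,"roll": 0,"gripper": 0},
    {"x": 0.26,"y": 0,"z": 0.31,"roll": 0,"gripper": 0},
  ],
)

```text
time: 24.35
tool_pos: [0.566, -0.0775, 0.0033]
ee_rot: [0.736, 0.585, -0.267, 0.213]
contact_force: [-0.2, 0.9, 4.7]
opening: 0.0
grip_force: 2.4
```

Emit:
apply_moves(
  series=[
    {"x": 0.06,"y": 0,"z": 0.08,"roll": 0,"gripper": 0},
    {"x": 0.13,"y": 0,"z": 0.15,"roll": 0,"gripper": 0},
    {"x": 0.13,"y": 0,"z": 0.15,"roll": 0,"gripper": 0},
    {"x": 0.13,"y": 0,"z": 0.15,"roll": 0,"gripper": 0},
  ],
)

```text
time: 24.75
tool_pos: [0.5661, -0.0776, 0.0031]
ee_rot: [0.736, 0.584, -0.268, 0.214]
contact_force: [-1.3, 2.9, 11.7]
opening: -0.0004
grip_force: 5.5
```

Bottomed out: the force jumped to 11.7 N and the tip stopped moving. I lift off and back away.

Emit:
apply_moves(
  series=[
    {"x": -0.6,"y": 0,"z": -0.8,"roll": 0,"gripper": 0},
    {"x": -2,"y": 0,"z": -2.4,"roll": 0,"gripper": 0},
    {"x": -4.5,"y": 0,"z": -5.5,"roll": 0,"gripper": 0},
    {"x": -6,"y": 0,"z": -9,"roll": 0,"gripper": 0},
    {"x": -6,"y": 0,"z": -13,"roll": 0,"gripper": 0},
    {"x": -6,"y": 0,"z": -16,"roll": 0,"gripper": 0},
    {"x": -6,"y": 0,"z": -16,"roll": 0,"gripper": 0},
    {"x": -6,"y": 0,"z": -16,"roll": 0,"gripper": 0},
  ],
)

```text
time: 25.55
tool_pos: [0.5779, -0.0223, 0.1614]
ee_rot: [0.736, 0.585, -0.267, 0.212]
contact_force: [-0.5, -0.5, -0.2]
opening: -0.0003
grip_force: 0.0
```

```bash
python3 - <<'E'
from h import *
o,M=st();print(o['contact_force'])
a=np.radians(76.3);u=np.array([np.cos(a),np.sin(a)]);v=np.array([-u[1],u[0]]);S=np.array([.5477,-.1524])
for n in('wrist','scene','top'):
    d=get_image(n);P=pts(d);Z=P[...,2];hs=cv2.cvtColor(d['img'],cv2.COLOR_RGB2HSV)
    X=(P[...,:2]-S)@u*-1000;Y=(P[...,:2]-S)@v*-1000
    g=(hs[...,0]>45)&(hs[...,0]<80)&(hs[...,1]>120)&(Z>.02)&(Z<.042)&(abs(X+110)<25)&(abs(Y)<25)
    m=(abs(X)<44)&(abs(Y)<34)&(Z>.050)&(Z<.062)
    print(n,'sw z',np.percentile(Z[g],[50,95]) if g.any() else None,'plate n',m.sum(),cv2.minAreaRect(np.c_[X[m],Y[m]].astype(np.float32)) if m.sum()>20 else '',np.median(Z[m]) if m.any() else '')
E
```

```text
t 25.55 q [-0.155  0.54  -0.291  1.642  0.676  1.505 -0.901] p [ 0.5779 -0.0223  0.1614]
axes x,y,z: [[0.173, 0.747, -0.642], [0.974, -0.226, -0.0], [-0.145, -0.625, -0.767]]
[-0.51462315 -0.49215793 -0.17754879]
wrist sw z [0.03254198 0.03368881] plate n 2043 ((-0.1363067626953125, 0.2824058532714844), (53.970008850097656, 88.20574951171875), 88.5025634765625) 0.05481024084224148
scene sw z [0.03060198 0.03462678] plate n 433 ((-0.16701889038085938, -1.7550468444824219), (54.271732330322266, 87.8695297241211), 88.76948547363281) 0.05416989726219656
top sw z [0.03288708 0.03406644] plate n 694 ((-0.274871826171875, -0.5385112762451172), (54.57064437866211, 87.34150695800781), 88.59776306152344) 0.056414576265397795
```

Three cameras agree: the plate is centred and flat, the switch is back up, and the robot is touching nothing.

```bash
python3 -c "
from bench import bot
print(bot.job_done())"
```

```text
the job is handed in; nothing more can be done
None
```

The job is handed in: the plate lies flat and centred on the stage (all three cameras agree to within about 2 mm), the green switch was pressed to its stop and came back up, and the arm is clear; the hand-in gave no pass or fail result.

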